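# Zero a duct pressure transmitter and snap its cover on

## Task

Zero the pressure transmitter on the flat duct: take the slim stylus out of the tool block, hold the recessed zero button fully down with its tip for a full second, and stand the stylus back in the block. Then set the loose cover squarely over the transmitter, let go of it, and press it straight down until both clip arms have snapped under the rim and the cover is fully home, leaving everything else on the bench where it is.

Things in the scene. Friction and masses are not known exactly. Their poses are not given: they have to be found in the camera images.
- duct: Flat galvanised ventilation duct, 110 (x) by 200 (y) by 55 mm high, fixed on the bench, carrying the transmitter on the middle of its top. Two brass pressure taps, 16 mm high, stand on its top at x = 34, y = -74 and 74 mm. Origin: centre of its underside, on the bench.
- transmitter: Open grey pressure-transmitter base on the duct's top: tray 50 (x) by 93 (y) mm, walls 32 mm high, circuit board inside. Each short end has a rim lug outside, 4.5 mm proud, 23 mm wide, 16 to 19 mm up. The top 5 mm of the walls slope 3 mm inward to lead the cover on. Thin screw feet, 5 mm high at most, at its short ends. Origin: centre of its underside; y its long axis, z up.
- zero_mouth (a point): Centre of the mouth of the button well: a white square guard (28 by 28 mm) inside the tray with a round well of 13 mm diameter; the mouth is 8 mm below the top of the tray walls. The black zero button (10 mm diameter) lies 9 mm below the mouth. Axes as the transmitter.
- zero_button (a joint): Travel of the zero button, m: 0 up, 0.0035 fully down; it springs back. It takes about 1.5 N to start and 4.5 N fully down.
- cover_seat (a point): Where the cover's origin is when the cover is fully home: 4 mm above the transmitter's origin, axes as the transmitter.
- cover: White plastic hood, 59 (x) by 110 (y) by 31 mm high, open below, walls 2.5 mm, standing on its skirt on the bench; about 75 g. In each short end (+y, -y) hangs a sprung clip arm 18 mm wide with an inward barb. Fits either way round, 1.4 mm play. Set on the tray it rests on its barbs about 8 mm above home; 12 to 20 N on its middle snaps it home. Origin: centre of its lower edge; z up.
- cover_top (a point): Middle of the cover's top face, 31 mm above its origin.
- clip_a (a joint): How far the clip arm at the cover's +y end is sprung outward, rad: 0 relaxed, about 0.15 while it rides over the rim.
- clip_b (a joint): The same for the arm at the cover's -y end.
- tool_block: Beech block 56 (x) by 150 (y) by 50 mm high, fixed, with three upright square holes, 10 mm wide and 45 mm deep, mouths chamfered 2 mm, in a row along its y at -45, 0 and +45 mm. A stylus, a screwdriver and an awl stand in them in any order. Origin: centre of its underside.
- stylus: Slim metal stylus, 102 mm long, 45 g, standing in a hole of the block: straight round handle, 14 mm diameter, 62 mm long, ringed band; under it a pin of 5 mm diameter, 40 mm long. The handle's shoulder sits on the block's top. The other tools have fatter, shaped handles (27 and 38 mm). Origin: tip of the pin, 10 mm above the block's underside; z along the stylus to the handle.
- screwdriver: Bystander, stands in the block; black handle, top 122 mm above the bench. Origin: its tip.
- awl: Bystander, stands in the block; round wooden handle, top 105 mm above the bench. Origin: its tip.
- end_cap: Bystander, round galvanised duct cap, 90 mm across, 27 mm high.
- collar: Bystander, galvanised ring 124 mm across, 45 mm high.
- bowl: Bystander, small white bowl 96 mm across, 42 mm high.
- wrench: Bystander, open-ended wrench lying on the bench.

How it is judged (in metres and radians):
On the way, in this order (a step that is already met when the one before it is completed fails the run):
1. the stylus holds the zero button fully down for a second (value of joint zero_button above 0.0028 m and contact force between stylus and transmitter above 1 N), for 0.8 s.
2. the stylus stands in the block again, let go (z of stylus in the frame of tool_block below 0.016 m and x of stylus in the frame of tool_block between -0.012 and 0.012 m and angle between stylus's own z axis and vertical below 0.12 rad and contact force between the fingers and stylus below 0.1 N), for 0.2 s.
3. the cover rests loosely on the transmitter's rim, let go (z of cover in the frame of cover_seat between 0.005 and 0.015 m and horizontal distance between cover and cover_seat below 0.006 m and angle between cover's own z axis and vertical below 0.12 rad and contact force between the fingers and cover below 0.1 N and linear speed of cover below 0.02 m/s), for 0.2 s.
At the end, for the whole second after the job is handed in: Cover fully home (1.5 mm in height, 4 mm sideways, level to 0.03 rad, square to 0.08 rad), both clip arms relaxed under the rim (below 0.05 rad), at rest; zero button up; stylus upright in a hole of the block, tip under 16 mm above the block's underside (z of cover in the frame of cover_seat between -0.0025 and 0.0015 m and horizontal distance between cover and cover_seat below 0.004 m and angle between the y axis of cover and the y axis of transmitter, either way round below 0.08 rad and angle between cover's own z axis and vertical below 0.03 rad and value of joint each of clip_a, clip_b below 0.05 rad and linear speed of cover below 0.01 m/s and z of stylus in the frame of tool_block below 0.016 m and x of stylus in the frame of tool_block between -0.012 and 0.012 m and angle between stylus's own z axis and vertical below 0.12 rad and value of joint zero_button below 0.001 m); the robot touches nothing.
It fails at once if a bystander on the bench is pushed more than 30 mm or a tool in the block is lifted or knocked (distance of any of screwdriver, awl, end_cap, collar, bowl, wrench from where it was at the start of the episode above 0.03 m).
It also fails if it takes over 64 s, if anything falls off the work surface, if the arm or the gripper's body presses on something with over 40 N, if the wrist force passes 120 N, or if a joint passes its speed limit or range.

## Robot

A 6-joint arm with a two-finger parallel gripper is mounted at the origin on the work surface. World frame = base frame: x ahead of the robot, y to its left, z up, the work surface at z = 0. Lengths are in mm, angles in rad, forces in N, time in s.
With the tool pointing down it reaches from about 275 to 750 mm from the base axis. Payload 10.2 kg.
Tool frame: the origin (TCP) lies at the very end of the fingers, on their centre line; the grasp point (between the pads) lies 19 mm behind it; z points along the fingers, x is the direction in which the jaws open and shut, and the axes are right-handed (so a half turn about z gives the same grasp; the last joint's range is limited). The gripper opens to 85 mm and grips with 20 to 120 N. Pads are 22 mm wide; open, the fingers measure 114 mm over their backs; the gripper's body (76 mm by 85 mm) begins 54 mm behind the grasp point. The pads swing forward as they close: fully open they stand 13 mm farther back than shut.
Start: joints at [1.113, 0.313, 1.498, -0, 1.331, -0.223], TCP at [122.153, 510.597, 207.694] pointing down, gripper open.
Joint ranges: [-2.94, 2.94], [-0.97, 2.17], [0.19, 2.56], [-1.23, 4.37], [0.02, 3.11], [-2.88, 2.88]. Speed limits (rad/s): [2.39, 2.39, 3.01, 3.14, 3.14, 3.14].

## Interface

Orientations are given as a unit quaternion [w, x, y, z].
In Python, from rig import ctrl, cams gives the robot as it stands.
- The arm moves only by the tool play_rows, never from a script. Its argument "steps" is a list of rows, each a list of 2 entries, a list of its own where there are three numbers: the shift along the tool's x, y, z normalised to -1 to 1, where 1 is 0.75 m, then the turn, a rotation vector about the tool's x, y, z normalised to -1 to 1, where 1 is 45 degrees. A call has 1 to 20 rows; each row shifts and turns the commanded pose from where the row before left it, along the tool's axes as they then stand; what a row does not reach is not made up. A row lasts 1/10 s, in which the tool goes at most 50 mm and 8.59 degrees, less where a joint would pass 70% of its speed; a pose out of reach is approached as far as the arm can. A call with a number of a shift or a turn outside -1 to 1 is refused whole. A call with a gripper value outside its range is refused whole. "grip" is the closure, from 0 (fully open) to 1 (shut), set as the call begins (left out, the last holds). The fingers move at their own pace and stop on an object; "squeeze" is the grip in N (left out, the last holds). Time passes only in rows, so rows that do not move let the fingers close. It gives the time, the measured TCP pose, the force and the opening at its end, in the units of the state.
- ctrl.sense(): the state, without advancing time (a new reading comes with each control period).
- cams.capture(name): name is "scene" or "top" or "wrist"; returns the picture (400x640x3 uint8, red, green, blue); there is no depth.
- cams.camera_info(name): a dict with "fx", "fy", "cx", "cy" (pixels), "xyz" and "attitude" of the camera in the world. Camera axes: x right, y up, looking along -z (the intrinsics and any distortion apply to the point x, -y, -z); pixel columns grow to the right and rows downward; lengths in mm; the calibration is good to about 2 mm. A picture is of the moment at which its call begins: read the wrist's pose just before it. camera_info takes no time and is no camera call; for the wrist camera it gives the pose at the moment of the call.
- ctrl.finish_job(): hands the job in, once; it reports no verdict.
Trained networks look in the newest picture that a camera, given by its name, has taken for a name from the list of things; names that differ only in an ending like _2 or _b are one class to them, and where a whole thing is asked for, a point or a joint stands for the part that bears it (a point fixed in the world has none). Each returns a list of dicts, best first, with "p" (0 to 1); they miss things now and then, are a little off and sometimes report something else, mostly with a low value. They report only what shows in the picture. A call takes as long as a camera call.
- cams.search_frame(camera, thing): "rect" ([centre column, centre row, width, height] in pixels, round what is visible of it).
- cams.tip_of(camera, thing): "pixel" ([column, row] in pixels: a listed point, or the origin of a listed thing).
The state is a dict: "time_s": time; "joints": joint angles; "dq": joint speeds; "tau": joint torques, N m; "eef_pos": TCP position; "ee_rot": TCP orientation; "force": force on the tool from outside, world axes, zero at the start; "wrist_torque": the same for the moment, N m; "grip_width": opening from 0.0 (shut) to 1.0 (fully open).
Only numpy, scipy, OpenCV 4.12 (cv2) and the standard library are available. Lean on these libraries where they do the work, as an engineer would, in place of code of your own. Each camera call takes 0.05 s, during which the arm holds its last target.

## Working session

There is one attempt and no reset: what is moved stays moved. The work goes in short steps, Python scripts to look and compute and a tool call to move; the robot and the scene stay as the last step left them, time stands still between calls to the robot, and variables do not carry over. Pictures are saved under pics/ and viewed, and the job is handed in when it is done.

Besides the shell and the picture viewer there is one more tool, called after "Call:" as a command line: name --argument value ..., lists and objects as JSON in quotes. play_rows: Moves the arm, as the interface text tells. Its arguments: {"type":"object","properties":{"steps":{"type":"array"},"grip":{"type":"number"},"squeeze":{"type":"number"}},"required":["steps"]}

```bash
ls; mkdir -p pics; python3 - <<'E'
from rig import ctrl, cams
import cv2
print(ctrl.sense())
for n in ["scene","top","wrist"]:
    print(n,cams.camera_info(n))
    im=cams.capture(n); cv2.imwrite(f"pics/{n}0.png",im[:,:,::-1])
    for t in ["duct","transmitter","cover","tool_block","stylus","screwdriver","awl"]:
        print(t,[(round(d["p"],2),[round(v) for v in d["rect"]]) for d in cams.search_frame(n,t)[:2]],[(round(d["p"],2),[round(v) for v in d["pixel"]]) for d in cams.tip_of(n,t)[:2]])
    for t in ["zero_mouth","cover_top","cover_seat"]:
        print(t,[(round(d["p"],2),[round(v,1) for v in d["pixel"]]) for d in cams.tip_of(n,t)[:2]])
print(ctrl.sense()["time_s"])
E
```

```text
pics
{'time_s': 0.0, 'joints': array([ 1.11256862e+00,  3.13519841e-01,  1.49844646e+00, -2.17999136e-05,
        1.33099509e+00, -2.23384219e-01]), 'dq': array([-0.00044586,  0.00013895,  0.00021051, -0.00108649,  0.00024807,
       -0.00047467]), 'tau': array([ 1.05928015e-03, -4.12264431e+01, -2.59746766e+01, -4.32758247e-05,
        4.14809081e-03, -9.70324834e-06]), 'eef_pos': array([122.04071591, 510.32003406, 207.09582966]), 'ee_rot': array([ 3.03898300e-04,  7.85074882e-01,  6.19400485e-01, -6.13287994e-04]), 'force': array([ 0.14785881, -0.53810894,  0.291897  ]), 'wrist_torque': array([ 0.02338806, -0.01957452, -0.00681552]), 'grip_width': 0.9987744759497331}
scene {'fx': 382.9802366039504, 'fy': 382.9802366039504, 'cx': 314.88407913443115, 'cy': 201.55053234453402, 'xyz': array([1085.1958842 , -202.79474771,  690.49381586]), 'attitude': array([0.77315359, 0.29618408, 0.20323193, 0.52269045])}
duct [(0.84, [293, 219, 104, 80])] [(0.74, [293, 226]), (0.28, [305, 201])]
transmitter [(0.66, [292, 210, 56, 43])] [(0.73, [291, 209])]
cover [(0.87, [408, 166, 50, 28]), (0.27, [29
[... 886 characters left out ...]
7])] [(0.56, [412, 215])]
screwdriver [(0.7, [438, 210, 17, 9])] [(0.46, [430, 211])]
awl [(0.58, [458, 205, 17, 15]), (0.56, [430, 210, 62, 38])] [(0.66, [357, 260]), (0.6, [448, 204])]
zero_mouth [(0.62, [319.5, 191.0])]
cover_top [(0.57, [186.6, 219.6]), (0.16, [357.4, 258.9])]
cover_seat [(0.86, [331.0, 189.0])]
wrist {'fx': 330.0667178189687, 'fy': 330.0667178189687, 'cx': 319.2314090009747, 'cy': 200.57599787233363, 'xyz': array([ 41.6747437 , 529.75604418, 373.90616891]), 'attitude': array([ 0.77436136, -0.12822844, -0.10072138,  0.61137317])}
duct [] []
transmitter [] []
cover [] []
tool_block [] []
stylus [] []
screwdriver [] []
awl [] []
zero_mouth []
cover_top []
cover_seat []
2.7
```

View images.

```bash
python3 - <<'E'
import cv2,numpy as np
s=cv2.imread("pics/scene0.png"); t=cv2.imread("pics/top0.png")
cv2.imwrite("pics/s1.png",cv2.resize(s[120:300,120:480],None,fx=2.2,fy=2.2,interpolation=cv2.INTER_CUBIC))
cv2.imwrite("pics/t1.png",cv2.resize(t[130:290,150:500],None,fx=2.2,fy=2.2,interpolation=cv2.INTER_CUBIC))
E
```

```text
(no output)
```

View pics/s1.png

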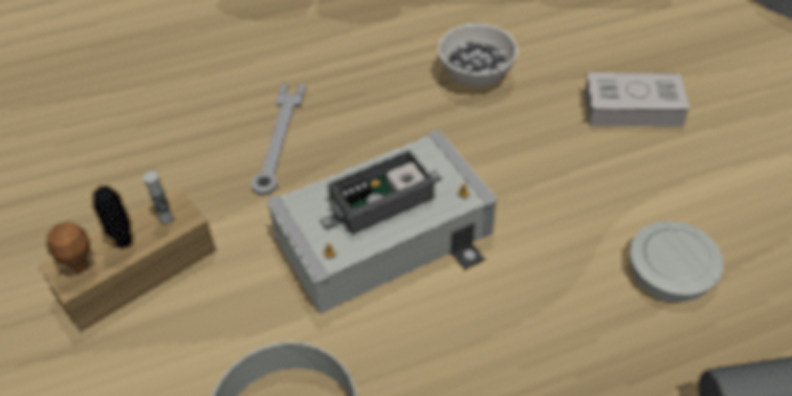

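View pics/t1.png

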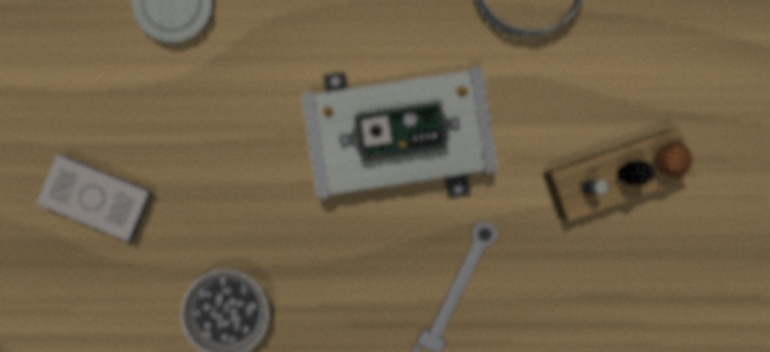

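View pics/top0.png

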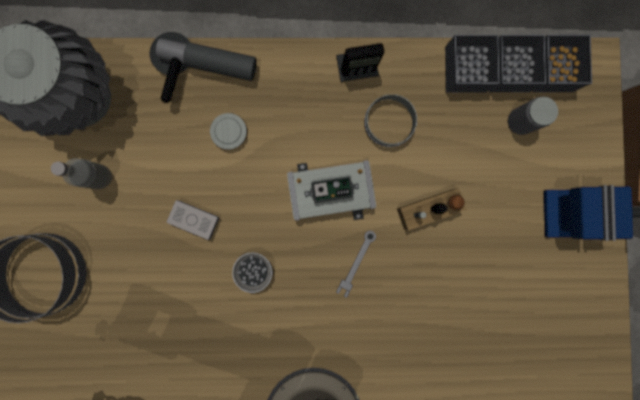

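View pics/wrist0.png

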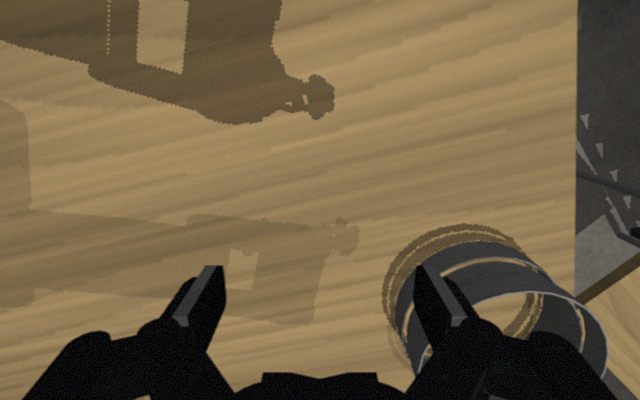

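```bash
cat > h.py <<'E'
import numpy as np, cv2, json
from scipy.spatial.transform import Rotation as R
def rot(q): q=np.array(q); return R.from_quat([q[1],q[2],q[3],q[0]])
def ray(ci,px):
    d=np.array([(px[0]-ci["cx"])/ci["fx"],-(px[1]-ci["cy"])/ci["fy"],-1.0])
    return rot(ci["attitude"]).apply(d)
def back(ci,px,z):
    d=ray(ci,px); o=np.array(ci["xyz"]); return o+d*(z-o[2])/d[2]
def proj(ci,P):
    p=rot(ci["attitude"]).inv().apply(np.atleast_2d(P)-ci["xyz"])
    return np.c_[ci["cx"]+ci["fx"]*p[:,0]/-p[:,2], ci["cy"]-ci["fy"]*p[:,1]/-p[:,2]]
def tri(obs):
    A=np.zeros((3,3));b=np.zeros(3)
    for ci,px in obs:
        d=ray(ci,px);d/=np.linalg.norm(d);M=np.eye(3)-np.outer(d,d);A+=M;b+=M@ci["xyz"]
    return np.linalg.solve(A,b)
def go(s,target,yaw=None):
    """target TCP mm, tool down with jaw axis (tool x) at world yaw(rad, mod pi). prints shift in tool axes /750 and rotvec/45deg"""
    r=rot(s["ee_rot"]); 
    if yaw is None: yaw0=np.arctan2(*r.apply([1,0,0])[1::-1]); yaw=yaw0
    best=None
    for k in range(-2,3):
        y=yaw+k*np.pi
        rt=R.from_matrix(np.array([[np.cos(y),np.sin(y),0],[np.sin(y),-np.cos(y),0],[0,0,-1]]))
        rv=(r.inv()*rt).as_rotvec()
        if best is None or np.linalg.norm(rv)<np.linalg.norm(best[1])-1e-6: best=(rt,rv)
    d=r.inv().apply(np.array(target)-s["eef_pos"]); rv=best[1]
    print("shift tool frame",np.round(d/750,4),"mm",np.round(d,1),"turn",np.round(rv/(np.pi/4),4), "rows>=",np.ceil(np.linalg.norm(d)/50), np.ceil(np.degrees(np.linalg.norm(rv))/8.59))
    # shift first in tool axes of target orientation
    print("shift in target-orientation axes",np.round(best[0].inv().apply(np.array(target)-s["eef_pos"])/750,4))
E
python3 - <<'E'
from rig import ctrl, cams
from h import *
s=ctrl.sense(); w=cams.camera_info("wrist"); r=rot(s["ee_rot"])
print("wrist cam in tool", r.inv().apply(w["xyz"]-s["eef_pos"]), (r.inv()*rot(w["attitude"])).as_matrix().round(3))
S=cams.camera_info("scene");T=cams.camera_info("top")
ps=lambda n,a,b,:print(n,tri([(S,a),(T,b)]).round(1), )
ps("duct",[293,226],[329,191]);ps("seat",[292.4,209.5],[331,189]);ps("mouth",[302.5,200.5],[319.5,191])
ps("cover",[405,169],[197,219]);ps("block",[183,245],[427,208]);ps("styl",[197,231],[412,215]);ps("screw",[181,244],[430,211])
# by hand: top view corners
f=lambda x,y:(150+x/2.2,130+y/2.2)
for n,px,z in [("duct TL",f(303,92),55),("duct TR",f(480,67),55),("BL",f(320,200),55),("BR",f(495,172),55),
 ("tray TL",f(355,112),87),("TR",f(441,101),87),("BL",f(362,165),87),("BR",f(448,152),87),("button",f(376,130),79),
 ("cov TL",f(58,155),31),("TR",f(153,192),31),("BL",f(38,203),31),("BR",f(132,241),31),("covc",f(92,198),31),
 ("blk L",f(546,173),50),("blk BL",f(567,227),50),("styl top",f(601,187),112),("awl",f(675,158),100)]:
    print(n,back(T,px,z).round(1))
E
```

```text
wrist cam in tool [-9.85297550e-02 -8.27343006e+01 -1.66209937e+02] [[ 1.    -0.001  0.001]
 [-0.001 -0.947 -0.322]
 [ 0.001  0.322 -0.947]]
duct [ 5.566e+02 -4.730e+01 -1.000e-01]
seat [558.3 -47.5  59.6]
mouth [552.6 -20.4  71.9]
cover [489.4 284.9   3.8]
block [ 512.7 -293.1   -3.1]
styl [ 494.9 -254.3    7.3]
screw [ 505.5 -299.2   -5.5]
duct TL [600.7  56.2  55. ]
duct TR [ 626.9 -137.2   55. ]
BL [483.1  38.4  55. ]
BR [ 512.1 -152.    55. ]
tray TL [5.759e+02 4.000e-01 8.700e+01]
TR [587.  -90.5  87. ]
BL [519.9  -6.5  87. ]
BR [533.  -97.3  87. ]
button [557.2 -21.9  79. ]
cov TL [534.8 328.2  31. ]
TR [493.1 223.4  31. ]
BL [481.9 349.9  31. ]
BR [439.3 246.4  31. ]
covc [487.  290.6  31. ]
blk L [ 510.7 -208.8   50. ]
blk BL [ 451.6 -230.8   50. ]
styl top [ 494.9 -251.7  112. ]
awl [ 524.6 -333.1  100. ]
```

```bash
python3 - <<'E'
from rig import ctrl, cams
from h import *
s=ctrl.sense(); go(s,[495,-252,190],np.radians(20))
E
```

```text
shift tool frame [-0.8732  0.7201  0.0236] mm [-654.9  540.    17.7] turn [-0.     -0.      1.2566] rows>= 17.0 7.0
shift in target-orientation axes [0.1194 1.1255 0.0236]
```

Call:
play_rows --steps '[[[0, 0, 0], [0, 0, 0.18]], [[0, 0, 0], [0, 0, 0.18]], [[0, 0, 0], [0, 0, 0.18]], [[0, 0, 0], [0, 0, 0.18]], [[0, 0, 0], [0, 0, 0.18]], [[0, 0, 0], [0, 0, 0.18]], [[0, 0, 0], [0, 0, 0.177]]]'

```text
time_s: 3.4
eef_pos: [122.1, 510.6, 207.7]
ee_rot: [0.0, 0.985, 0.171, -0.0]
force: [0.1, 0.4, 0.5]
grip_width: 1.003
```

Call:
play_rows --steps '[[[0.006, 0.0563, 0.0012], [0, 0, 0]], [[0.006, 0.0563, 0.0012], [0, 0, 0]], [[0.006, 0.0563, 0.0012], [0, 0, 0]], [[0.006, 0.0563, 0.0012], [0, 0, 0]], [[0.006, 0.0563, 0.0012], [0, 0, 0]], [[0.006, 0.0563, 0.0012], [0, 0, 0]], [[0.006, 0.0563, 0.0012], [0, 0, 0]], [[0.006, 0.0563, 0.0012], [0, 0, 0]], [[0.006, 0.0563, 0.0012], [0, 0, 0]], [[0.006, 0.0563, 0.0012], [0, 0, 0]], [[0.006, 0.0563, 0.0012], [0, 0, 0]], [[0.006, 0.0563, 0.0012], [0, 0, 0]], [[0.006, 0.0563, 0.0012], [0, 0, 0]], [[0.006, 0.0563, 0.0012], [0, 0, 0]], [[0.006, 0.0563, 0.0012], [0, 0, 0]], [[0.006, 0.0563, 0.0012], [0, 0, 0]], [[0.006, 0.0563, 0.0012], [0, 0, 0]], [[0.006, 0.0563, 0.0012], [0, 0, 0]], [[0.006, 0.0563, 0.0012], [0, 0, 0]], [[0.006, 0.0563, 0.0012], [0, 0, 0]]]'

```text
time_s: 5.4
eef_pos: [495.9, -254.0, 189.6]
ee_rot: [0.0, 0.985, 0.173, 0.0]
force: [-0.8, 0.4, 1.3]
grip_width: 1.003
```

```bash
python3 - <<'E'
from rig import ctrl, cams
from h import *
s=ctrl.sense(); print(s["time_s"],s["eef_pos"],s["dq"].round(3),s["ee_rot"])
w=cams.camera_info("wrist"); im=cams.capture("wrist"); cv2.imwrite("pics/w1.png",im[:,:,::-1])
print(w)
E
```

```text
5.4 [ 495.85363138 -254.02312931  189.60503784] [-3.430e-01  7.340e-01 -1.027e+00  1.000e-03  2.810e-01 -3.460e-01] [8.22321281e-06 9.84863612e-01 1.73331075e-01 6.83718225e-05]
{'fx': 330.0667178189687, 'fy': 330.0667178189687, 'cx': 319.2314090009747, 'cy': 200.57599787233363, 'xyz': array([ 467.71333869, -176.19177167,  355.80207781]), 'attitude': array([ 0.97155968, -0.1610376 , -0.02808363,  0.17131838])}
```

View pics/w1.png

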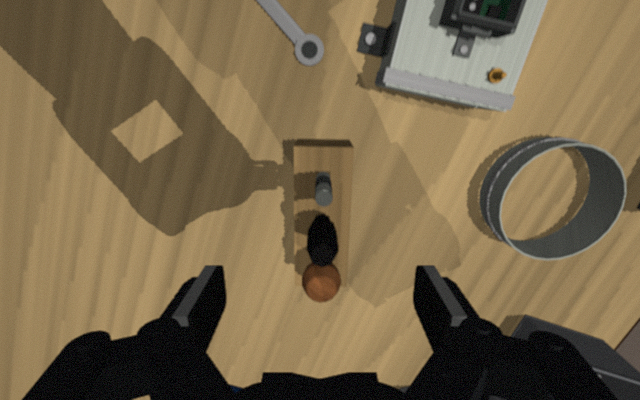

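```bash
python3 - <<'E'
from rig import ctrl, cams
from h import *
w=cams.camera_info("wrist"); im=cams.capture("wrist"); cv2.imwrite("pics/w2.png",im[:,:,::-1])
s=ctrl.sense(); print(s["time_s"],s["eef_pos"],s["dq"].round(3)); print(w["xyz"],cams.camera_info("wrist")["xyz"])
print(cams.search_frame("wrist","stylus")[:2]);print(cams.tip_of("wrist","stylus")[:2])
np.save("w2.npy",w,allow_pickle=True)
cv2.imwrite("pics/w2z.png",cv2.resize(im[130:300,270:370,::-1],None,fx=3.5,fy=3.5,interpolation=cv2.INTER_CUBIC))
E
```

```text
5.5 [ 496.07820763 -256.075691    188.46332108] [ 0.05  -0.073  0.097  0.013  0.003  0.029]
[ 469.19629291 -180.74631895  354.61898927] [ 468.26218892 -178.10790638  354.6513152 ]
[{'rect': [324.1, 183.3, 15.9, 33.4], 'p': 0.59}]
[{'pixel': [321.4, 163.2], 'p': 0.89}]
```

View pics/w2z.png

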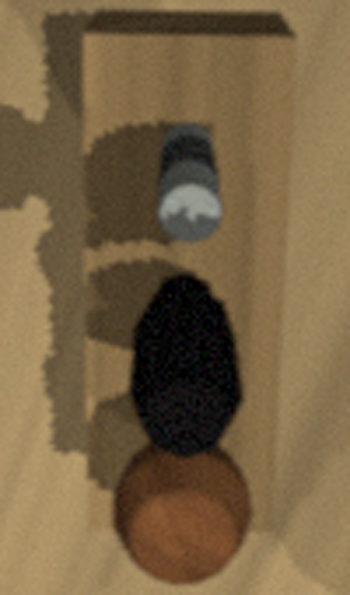

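```bash
python3 - <<'E'
from rig import ctrl, cams
from h import *
w=np.load("w2.npy",allow_pickle=True).item()
w2=cams.camera_info("wrist"); s=ctrl.sense(); print(s["time_s"],s["eef_pos"],w2["xyz"])
for c in (w,):
    print("top",back(c,[324.3,190.9],112)); print("tip",back(c,[321.4,163.2],10),back(c,[321.4,163.2],50))
    f=lambda x,y:(270+x/3.5,130+y/3.5)
    L1=back(c,f(84,35),50);L2=back(c,f(88,480),50);R1=back(c,f(295,35),50);R2=back(c,f(287,450),50)
    print(L1,L2,R1,R2)
    print(np.degrees(np.arctan2(-(L1-L2)[0],(L1-L2)[1])),np.degrees(np.arctan2(-(R1-R2)[0],(R1-R2)[1])),np.linalg.norm(L1-R1))
    # hole 45 from end: near end centre
    mid=(L1+R1)/2; print("end",mid)
    for a in (18,20,22): print(mid-30*np.array([-np.sin(np.radians(a)),np.cos(np.radians(a)),0]))
go(s,[495,-253,66],np.radians(20))
E
```

```text
5.6 [ 495.15167213 -252.53963942  189.10608534] [ 467.22171953 -174.8381302   355.40943104]
top [ 498.21390255 -250.31244968  112.        ]
tip [ 496.92175959 -251.68196586   10.        ] [ 493.70365873 -243.44845011   50.        ]
[ 462.65058905 -231.61490412   50.        ] [ 505.64818966 -356.99785018   50.        ] [ 514.69996438 -212.83724505   50.        ] [ 557.9587785  -327.36189829   50.        ]
18.928390655348597 20.692799803072436 55.332973463604176
end [ 488.67527671 -222.22607459   50.        ]
[ 497.94578655 -250.75777008   50.        ]
[ 498.93588101 -250.41685321   50.        ]
[ 499.91347452 -250.04159022   50.        ]
shift tool frame [-0.0003  0.0007  0.1641] mm [ -0.2   0.5 123.1] turn [-0.0014  0.0007 -0.0015] rows>= 3.0 1.0
shift in target-orientation axes [-0.0004  0.0005  0.1641]
```

```bash
python3 - <<'E'
from rig import ctrl, cams
from h import *
for k in range(2):
    s=ctrl.sense();w=cams.camera_info("wrist"); im=cams.capture("wrist")
    print(s["time_s"],s["eef_pos"],w["xyz"],rot(s["ee_rot"]).inv().apply(w["xyz"]-s["eef_pos"]))
    g=cv2.resize(im[160:215,295:350,::-1],None,fx=10,fy=10,interpolation=cv2.INTER_CUBIC)
    np.save("w3.npy",w,allow_pickle=True)
cv2.imwrite("pics/w3z.png",g)
print(cams.search_frame("wrist","stylus")[:1],cams.tip_of("wrist","stylus")[:1])
E
```

```text
5.6 [ 495.15167213 -252.53963942  189.10608534] [ 467.22171953 -174.8381302   355.40943104] [ 1.47521612e-01 -8.27504612e+01 -1.66212963e+02]
5.65 [ 495.08965052 -251.81236684  189.51471842] [ 467.02066112 -174.10290568  355.78155175] [ 1.39356299e-01 -8.27413426e+01 -1.66208120e+02]
[{'rect': [323.6, 191.2, 15.5, 33.7], 'p': 0.68}] [{'pixel': [320.5, 170.9], 'p': 0.58}]
```

View pics/w3z.png

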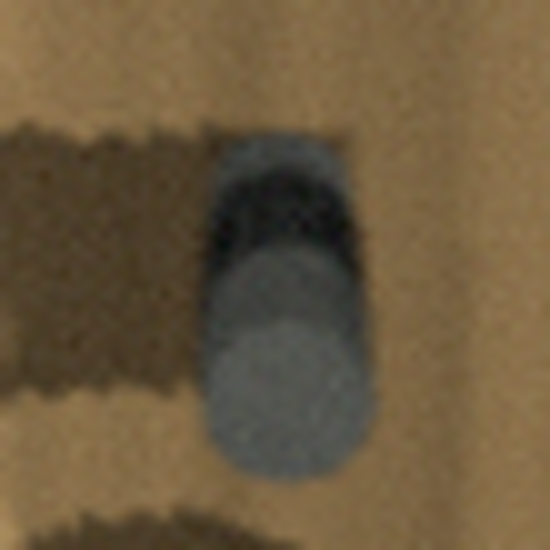

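```bash
python3 - <<'E'
from rig import ctrl, cams
from h import *
w=np.load("w3.npy",allow_pickle=True).item()
p=back(w,[324.1,200],112); print(p, "shoulder",back(w,[324.1-.5,175+5],50))
s=ctrl.sense(); print(s["eef_pos"],s["time_s"])
go(s,[p[0],p[1],66],np.radians(20))
E
```

```text
[ 498.56752275 -250.30089095  112.        ] shoulder [ 499.12769164 -250.87015684   50.        ]
[ 495.21126659 -251.41925721  190.13838073] 5.8
shift tool frame [4.700e-03 1.000e-04 1.655e-01] mm [3.500e+00 1.000e-01 1.241e+02] turn [ 0.0004 -0.0003  0.0008] rows>= 3.0 1.0
shift in target-orientation axes [4.700e-03 1.000e-04 1.655e-01]
```

Call:
play_rows --steps '[[[0.0045, 0, 0.0], [0, 0, 0]], [[0, 0, 0.0413], [0, 0, 0]], [[0, 0, 0.0413], [0, 0, 0]], [[0, 0, 0.0413], [0, 0, 0]], [[0, 0, 0.0413], [0, 0, 0]], [[0, 0, 0], [0, 0, 0]]]'

```text
time_s: 6.4
eef_pos: [496.9, -249.3, 62.6]
ee_rot: [-0.003, 0.985, 0.174, -0.002]
force: [-1.0, 0.5, 0.7]
grip_width: 1.001
```

Call:
play_rows --steps '[[[0, 0, 0], [0, 0, 0]], [[0, 0, 0], [0, 0, 0]], [[0, 0, 0], [0, 0, 0]], [[0, 0, 0], [0, 0, 0]], [[0, 0, 0], [0, 0, 0]], [[0, 0, 0], [0, 0, 0]], [[0, 0, 0], [0, 0, 0]], [[0, 0, 0], [0, 0, 0]]]' --grip 1 --squeeze 60

```text
time_s: 7.2
eef_pos: [498.8, -251.5, 66.5]
ee_rot: [0.0, 0.985, 0.173, 0.0]
force: [-0.8, 0.9, 6.4]
grip_width: 0.136
```

```bash
python3 - <<'E'
from rig import ctrl, cams
from h import *
s=ctrl.sense(); w=cams.camera_info("wrist"); im=cams.capture("wrist"); cv2.imwrite("pics/w4.png",im[:,:,::-1])
print(s["time_s"],s["eef_pos"],s["force"],s["grip_width"])
E
```

```text
7.2 [ 498.75217277 -251.46190582   66.48438753] [-0.84774107  0.88091981  6.40895229] 0.13629818996375925
```

View pics/w4.png

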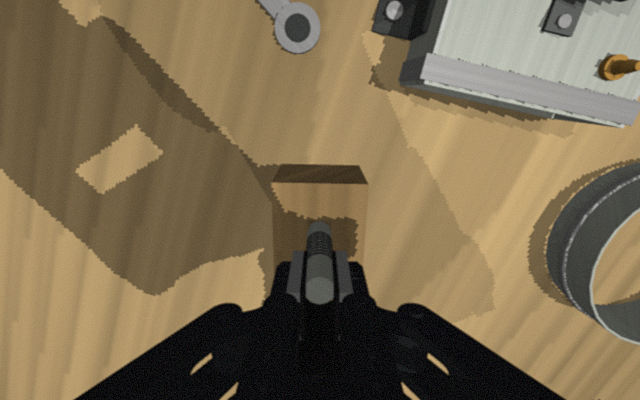

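Call:
play_rows --steps '[[[0, 0, -0.02], [0, 0, 0]], [[0, 0, -0.04], [0, 0, 0]], [[0, 0, -0.04], [0, 0, 0]], [[0, 0, -0.04], [0, 0, 0]], [[0, 0, -0.015], [0, 0, 0]], [[0.02, -0.05, 0], [0, 0, 0]], [[0.02, -0.05, 0], [0, 0, 0]], [[0.02, -0.05, 0], [0, 0, 0]], [[0.02, -0.05, 0], [0, 0, 0]], [[0.02, -0.05, 0], [0, 0, 0]], [[0, 0, 0], [0, 0, 0]], [[0, 0, 0], [0, 0, 0]], [[0, 0, 0], [0, 0, 0]], [[0, 0, 0], [0, 0, 0]]]'

```text
time_s: 8.65
eef_pos: [504.8, -50.3, 181.7]
ee_rot: [-0.0, 0.985, 0.173, -0.0]
force: [-0.3, -0.3, -0.7]
grip_width: 0.136
```

```bash
python3 - <<'E'
from rig import ctrl, cams
from h import *
s=ctrl.sense(); w=cams.camera_info("wrist"); im=cams.capture("wrist"); cv2.imwrite("pics/w5.png",im[:,:,::-1])
np.save("w5.npy",w,allow_pickle=True)
print(s["time_s"],s["eef_pos"],s["force"],s["grip_width"],s["dq"].round(3),s["ee_rot"])
a=cams.tip_of("wrist","zero_mouth");b=cams.tip_of("wrist","cover_seat");c=cams.tip_of("wrist","stylus")
print(a,b,c)
for d in a: print(back(w,d["pixel"],79))
for d in b: print(back(w,d["pixel"],59))
cv2.imwrite("pics/w5z.png",cv2.resize(im[60:260,220:480,::-1],None,fx=3,fy=3,interpolation=cv2.INTER_CUBIC))
E
```

```text
8.65 [504.81318098 -50.25480258 181.67239738] [-0.32291885 -0.25318264 -0.69120208] 0.1361398490497363 [-0.    -0.002 -0.001  0.001  0.002  0.002] [-8.73765211e-05  9.84959282e-01  1.72786373e-01 -2.74589501e-04]
[{'pixel': [391.2, 177.8], 'p': 0.94}] [{'pixel': [373.9, 198.2], 'p': 0.86}] [{'pixel': [320.4, 208.7], 'p': 0.91}]
[557.77023166 -18.92504809  79.        ]
[556.691952   -45.61335294  59.        ]
```

View pics/w5.png

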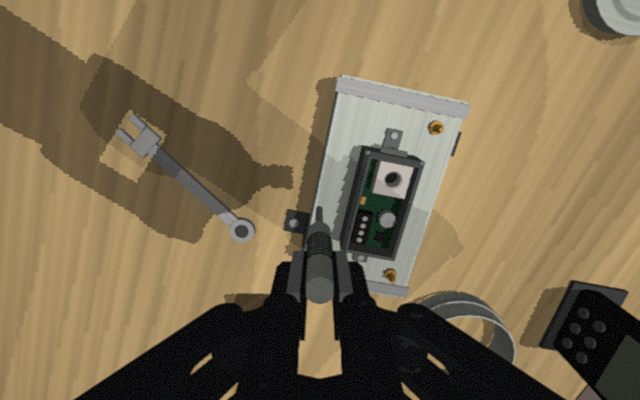

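View pics/w5z.png

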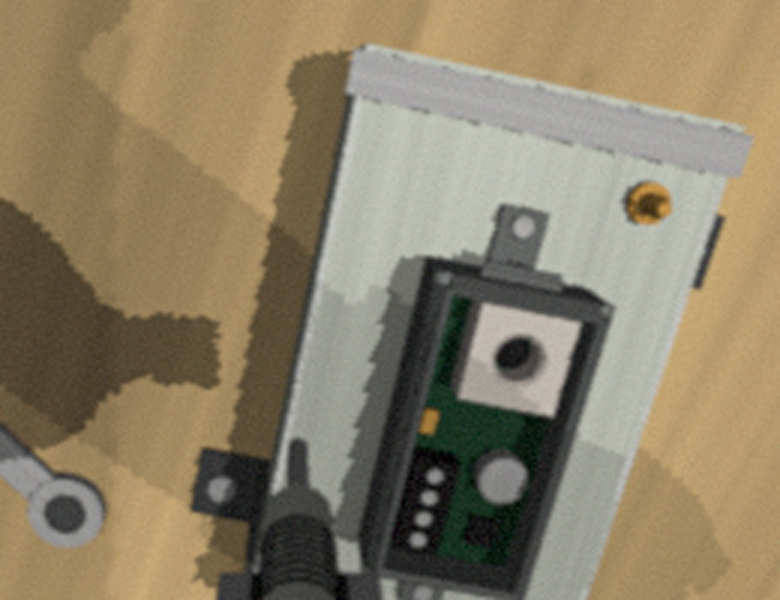

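```bash
python3 - <<'E'
from rig import ctrl, cams
from h import *
w=np.load("w5.npy",allow_pickle=True).item()
f=lambda x,y:(220+x/3,60+y/3)
s=ctrl.sense(); r=rot(s["ee_rot"]); tip=s["eef_pos"]+r.apply([0,0,56]); print("tip exp",tip,proj(w,tip),"obs",f(299,440), back(w,f(299,440),tip[2]))
C=[back(w,f(*p),79) for p in [(484,304),(582,322),(556,415),(459,398)]]; print(np.array(C).round(1),np.mean(C,0))
e=C[1]-C[2]; print("yaw",np.degrees(np.arctan2(-e[0],e[1]))); e=C[0]-C[3]; print("yaw",np.degrees(np.arctan2(-e[0],e[1])))
print(back(w,f(521,357),79), "btn",back(w,f(516,354),70))
m=np.mean(C,0)
go(s,[m[0],m[1],s["eef_pos"][2]])
E
```

```text
tip exp [504.87250163 -49.83376331 125.95091066] [[319.48079174 209.50789082]] obs (319.6666666666667, 206.66666666666666) [504.25893027 -47.75283833 125.95091066]
[[544.4  -8.8  79. ]
 [571.9  -4.2  79. ]
 [576.6 -31.5  79. ]
 [548.5 -36.2  79. ]] [560.3484233  -20.18265082  79.        ]
yaw 9.659035120771803
yaw 8.545811435652533
[560.14534014 -19.17212478  79.        ] btn [561.20333422 -20.40910304  70.        ]
shift tool frame [ 0.083 -0.012 -0.   ] mm [62.3 -9.  -0. ] turn [-0.0001  0.0002 -0.    ] rows>= 2.0 1.0
shift in target-orientation axes [ 0.083 -0.012  0.   ]
```

Call:
play_rows --steps '[[[0.0415, -0.006, 0], [0, 0, 0]], [[0.0415, -0.006, 0], [0, 0, 0]], [[0, 0, 0.0225], [0, 0, 0]], [[0, 0, 0.0225], [0, 0, 0]], [[0, 0, 0], [0, 0, 0]], [[0, 0, 0], [0, 0, 0]], [[0, 0, 0], [0, 0, 0]], [[0, 0, 0], [0, 0, 0]]]'

```text
time_s: 9.65
eef_pos: [560.7, -19.8, 149.2]
ee_rot: [0.0, 0.985, 0.173, 0.001]
force: [0.1, 1.2, -1.1]
grip_width: 0.134
```

```bash
python3 - <<'E'
from rig import ctrl, cams
from h import *
s=ctrl.sense(); w=cams.camera_info("wrist"); im=cams.capture("wrist"); cv2.imwrite("pics/w6.png",im[:,:,::-1])
np.save("w6.npy",w,allow_pickle=True)
print(s["time_s"],s["eef_pos"],s["force"],s["grip_width"],s["dq"].round(3))
cv2.imwrite("pics/w6z.png",cv2.resize(im[130:290,220:420,::-1],None,fx=3.7,fy=3.7,interpolation=cv2.INTER_CUBIC))
cv2.imwrite("pics/s6z.png",cv2.resize(cams.capture("scene")[150:250,240:360,::-1],None,fx=5,fy=5,interpolation=cv2.INTER_CUBIC))
E
```

```text
9.65 [560.67588323 -19.80996974 149.24139907] [ 0.08699685  1.21963084 -1.0768931 ] 0.13409057873275582 [-0.     0.002  0.005 -0.001 -0.003  0.   ]
```

View pics/w6z.png

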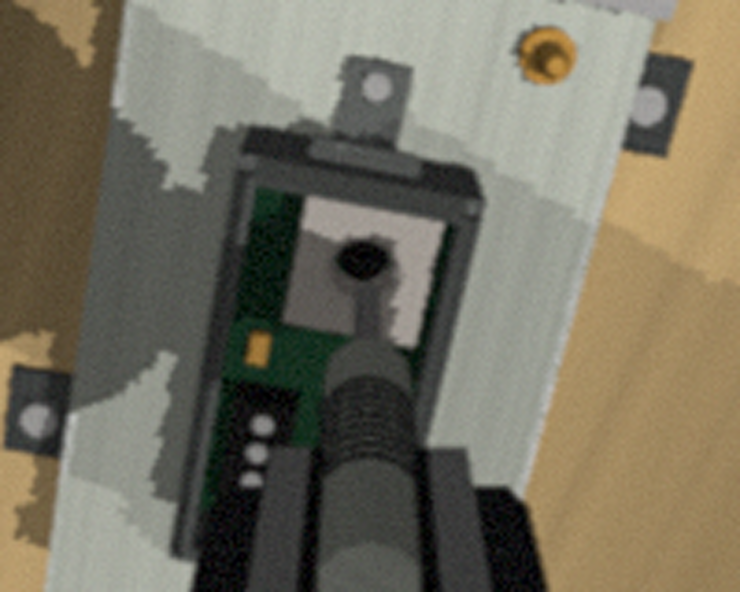

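View pics/s6z.png

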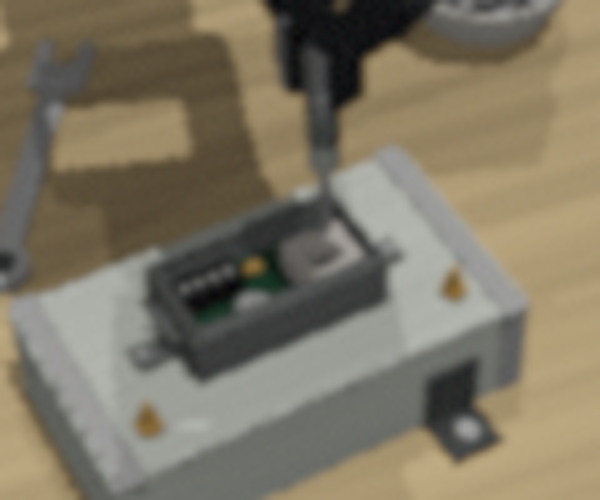

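```bash
python3 - <<'E'
from rig import ctrl, cams
from h import *
w=np.load("w6.npy",allow_pickle=True).item()
f=lambda x,y:(220+x/3.7,130+y/3.7)
s=ctrl.sense(); r=rot(s["ee_rot"]); print(s["eef_pos"])
for z in (93,79,70):
    P=s["eef_pos"]+r.apply([0,0,s["eef_pos"][2]-z]); p=proj(w,P)[0]; print(z,P,(p[0]-220)*3.7,(p[1]-130)*3.7)
C=[back(w,f(*p),79) for p in [(303,197),(447,220),(418,348),(283,320)]]; print(np.array(C).round(1),np.mean(C,0))
go(s,[*np.mean(C,0)[:2],126])
E
```

```text
[560.52909421 -19.7032791  148.91589255]
93 [560.58629296 -19.71598639  93.0000307 ] 366.3368038408005 294.3526009030508
79 [560.60061416 -19.71916799  79.00003839] 366.3983362682964 270.55778618169614
70 [560.60982065 -19.7212133   70.00004333] 366.434567706443 256.546956561313
[[543.3  -9.4  79. ]
 [572.2  -4.   79. ]
 [576.6 -32.2  79. ]
 [548.  -35.9  79. ]] [560.04115764 -20.34915914  79.        ]
shift tool frame [-0.0009  0.0006  0.0306] mm [-0.7  0.4 22.9] turn [ 0.0007 -0.0011 -0.    ] rows>= 1.0 1.0
shift in target-orientation axes [-0.0009  0.0006  0.0306]
```

Call:
play_rows --steps '[[[0, 0, 0.014], [0, 0, 0]], [[0, 0, 0.014], [0, 0, 0]], [[0, 0, 0.003], [0, 0, 0]], [[0, 0, 0.0015], [0, 0, 0]], [[0, 0, 0.0015], [0, 0, 0]], [[0, 0, 0], [0, 0, 0]], [[0, 0, 0], [0, 0, 0]]]'

```text
time_s: 10.45
eef_pos: [560.4, -19.6, 123.1]
ee_rot: [0.0, 0.985, 0.174, 0.0]
force: [-2.0, -1.1, 3.1]
grip_width: 0.138
```

Call:
play_rows --steps '[[[0, 0, 0.0015], [0, 0, 0]], [[0, 0, 0], [0, 0, 0]], [[0, 0, 0], [0, 0, 0]]]'

```text
time_s: 10.75
eef_pos: [560.8, -19.7, 122.7]
ee_rot: [0.0, 0.985, 0.174, 0.001]
force: [-1.2, -0.2, 9.1]
grip_width: 0.134
```

Call:
play_rows --steps '[[[0, 0, 0.0003], [0, 0, 0]], [[0, 0, 0], [0, 0, 0]], [[0, 0, 0], [0, 0, 0]], [[0, 0, 0], [0, 0, 0]], [[0, 0, 0], [0, 0, 0]], [[0, 0, 0], [0, 0, 0]], [[0, 0, 0], [0, 0, 0]], [[0, 0, 0], [0, 0, 0]], [[0, 0, 0], [0, 0, 0]], [[0, 0, 0], [0, 0, 0]], [[0, 0, 0], [0, 0, 0]], [[0, 0, 0], [0, 0, 0]], [[0, 0, 0], [0, 0, 0]]]'

```text
time_s: 12.05
eef_pos: [560.8, -19.7, 122.6]
ee_rot: [0.0, 0.985, 0.174, 0.001]
force: [-1.3, -0.5, 9.6]
grip_width: 0.136
```

```bash
python3 - <<'E'
from rig import ctrl, cams
from h import *
s=ctrl.sense(); print(s["time_s"],s["eef_pos"],s["force"],s["grip_width"])
go(s,[498.75,-251.5,181.5],np.radians(20))
E
```

```text
12.05 [560.81964211 -19.74980592 122.57156063] [-1.34180088 -0.50894874  9.62859119] 0.13615490716008588
shift tool frame [-0.1833  0.2622 -0.0785] mm [-137.5  196.6  -58.9] turn [ 0.0015 -0.0019 -0.0003] rows>= 5.0 1.0
shift in target-orientation axes [-0.1835  0.2621 -0.0786]
```

Call:
play_rows --steps '[[[0, 0, -0.02], [0, 0, 0]], [[0, 0, -0.04], [0, 0, 0]], [[0, 0, -0.02], [0, 0, 0]], [[-0.0306, 0.0437, 0], [0, 0, 0]], [[-0.0306, 0.0437, 0], [0, 0, 0]], [[-0.0306, 0.0437, 0], [0, 0, 0]], [[-0.0306, 0.0437, 0], [0, 0, 0]], [[-0.0306, 0.0437, 0], [0, 0, 0]], [[-0.0306, 0.0437, 0], [0, 0, 0]], [[0, 0, 0], [0, 0, 0]], [[0, 0, 0], [0, 0, 0]], [[0, 0, 0], [0, 0, 0]]]'

```text
time_s: 13.25
eef_pos: [498.3, -250.6, 181.2]
ee_rot: [-0.0, 0.985, 0.174, -0.0]
force: [-0.8, -0.4, -0.3]
grip_width: 0.134
```

```bash
python3 - <<'E'
from rig import ctrl, cams
from h import *
s=ctrl.sense(); w=cams.camera_info("wrist"); im=cams.capture("wrist"); cv2.imwrite("pics/w7.png",im[:,:,::-1])
print(s["time_s"],s["eef_pos"],s["force"],s["grip_width"],s["dq"].round(3))
cv2.imwrite("pics/w7z.png",cv2.resize(im[130:290,220:420,::-1],None,fx=3.7,fy=3.7,interpolation=cv2.INTER_CUBIC))
r=rot(s["ee_rot"])
tip=s["eef_pos"]+r.apply([0,0,56]);p=proj(w,tip)[0];print("tip zoom",(p-[220,130])*3.7)
print("hole zoom",(proj(w,[498.8,-251.4,50])[0]-[220,130])*3.7)
go(s,[498.75,-251.5,66.5],np.radians(20))
E
```

```text
13.25 [ 498.32017511 -250.55578609  181.22877413] [-0.76930679 -0.39894273 -0.32654036] 0.13414599474346642 [ 0.012 -0.004 -0.001 -0.001  0.    -0.002]
tip zoom [367.03976331 295.50345315]
hole zoom [367.91525148 195.39702903]
shift tool frame [1.00e-04 1.50e-03 1.53e-01] mm [1.000e-01 1.100e+00 1.147e+02] turn [-0.0008 -0.      0.0006] rows>= 3.0 1.0
shift in target-orientation axes [1.00e-04 1.40e-03 1.53e-01]
```

View pics/w7z.png

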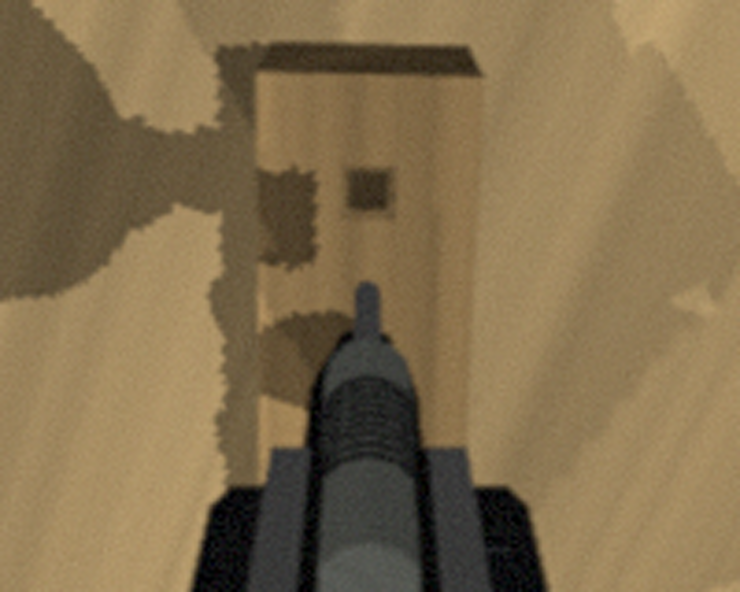

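Call:
play_rows --steps '[[[0.0003, 0.0005, 0.02], [0, 0, 0]], [[0, 0, 0.04], [0, 0, 0]], [[0, 0, 0.02], [0, 0, 0]], [[0, 0, 0.02], [0, 0, 0]], [[0, 0, 0.02], [0, 0, 0]], [[0, 0, 0.02], [0, 0, 0]], [[0, 0, 0.01], [0, 0, 0]], [[0, 0, 0.001], [0, 0, 0]], [[0, 0, 0], [0, 0, 0]], [[0, 0, 0], [0, 0, 0]]]'

```text
time_s: 14.3
eef_pos: [498.9, -251.8, 69.0]
ee_rot: [0.0, 0.985, 0.174, 0.0]
force: [-0.5, -1.0, -0.9]
grip_width: 0.138
```

Call:
play_rows --steps '[[[0, 0, 0.002], [0, 0, 0]], [[0, 0, 0.0012], [0, 0, 0]], [[0, 0, 0], [0, 0, 0]], [[0, 0, 0], [0, 0, 0]]]'

```text
time_s: 14.7
eef_pos: [498.8, -252.0, 66.5]
ee_rot: [0.0, 0.985, 0.173, 0.0]
force: [-0.9, 0.7, 5.9]
grip_width: 0.138
```

Seated (6 N on the shoulder). Releasing and rising.

Call:
play_rows --steps '[[[0, 0, 0], [0, 0, 0]], [[0, 0, 0], [0, 0, 0]], [[0, 0, 0], [0, 0, 0]], [[0, 0, 0], [0, 0, 0]], [[0, 0, 0], [0, 0, 0]], [[0, 0, 0], [0, 0, 0]], [[0, 0, -0.04], [0, 0, 0]], [[0, 0, -0.05], [0, 0, 0]], [[0, 0, -0.055], [0, 0, 0]], [[0, 0, -0.035], [0, 0, 0]], [[0, 0, 0], [0, 0, 0]], [[0, 0, 0], [0, 0, 0]]]' --grip 0

```text
time_s: 15.9
eef_pos: [498.3, -251.6, 200.5]
ee_rot: [-0.0, 0.985, 0.174, -0.0]
force: [-0.3, 0.4, -0.2]
grip_width: 0.998
```

```bash
python3 - <<'E'
from rig import ctrl, cams
from h import *
s=ctrl.sense(); w=cams.camera_info("wrist"); im=cams.capture("wrist")
print(s["time_s"],s["eef_pos"],s["force"],s["grip_width"],s["dq"].round(3))
cv2.imwrite("pics/w8.png",im[:,:,::-1])
go(s,[545,-60,205],np.radians(9))
E
```

```text
15.9 [ 498.33777377 -251.62137419  200.45668719] [-0.33823851  0.37948955 -0.2023915 ] 0.9982660207169988 [-0.002  0.025  0.028  0.001 -0.002 -0.001]
shift tool frame [ 0.1458 -0.2189 -0.006 ] mm [ 109.3 -164.1   -4.5] turn [-1.000e-04  1.000e-04  2.441e-01] rows>= 4.0 2.0
shift in target-orientation axes [ 0.1014 -0.2426 -0.0061]
```

View pics/w8.png

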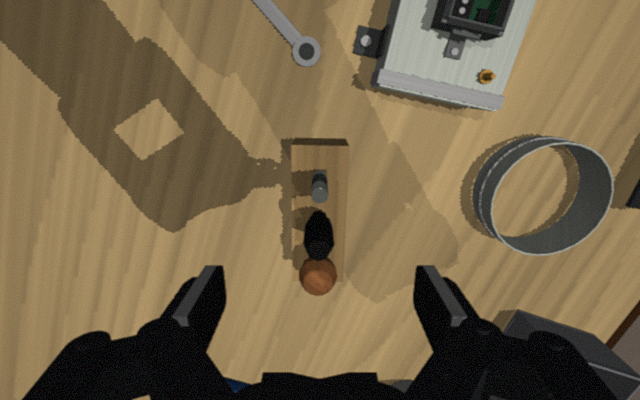

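```bash
python3 - <<'E'
from rig import ctrl, cams
from h import *
s=ctrl.sense()
go(s,[557,-40,200],np.radians(9))
E
```

```text
shift tool frame [ 1.702e-01 -2.381e-01 -2.000e-04] mm [ 127.6 -178.6   -0.2] turn [-0.0018  0.0014  0.244 ] rows>= 5.0 2.0
shift in target-orientation axes [ 0.1217 -0.2661 -0.0005]
```

Call:
play_rows --steps '[[[0, 0, 0], [0, 0, 0.122]], [[0, 0, 0], [0, 0, 0.122]], [[0.0203, -0.0443, 0], [0, 0, 0]], [[0.0203, -0.0443, 0], [0, 0, 0]], [[0.0203, -0.0443, 0], [0, 0, 0]], [[0.0203, -0.0443, 0], [0, 0, 0]], [[0.0203, -0.0443, 0], [0, 0, 0]], [[0.0203, -0.0443, 0], [0, 0, 0]], [[0, 0, 0], [0, 0, 0]], [[0, 0, 0], [0, 0, 0]], [[0, 0, 0], [0, 0, 0]], [[0, 0, 0], [0, 0, 0]]]'

```text
time_s: 17.15
eef_pos: [557.2, -41.5, 200.4]
ee_rot: [-0.0, 0.997, 0.078, -0.0]
force: [-0.7, -1.3, 0.2]
grip_width: 1.002
```

```bash
python3 - <<'E'
from rig import ctrl, cams
from h import *
s=ctrl.sense(); w=cams.camera_info("wrist"); im=cams.capture("wrist"); cv2.imwrite("pics/w9.png",im[:,:,::-1])
np.save("w9.npy",w,allow_pickle=True)
print(s["time_s"],s["eef_pos"],s["dq"].round(3))
cv2.imwrite("pics/w9z.png",cv2.resize(im[110:290,240:400,::-1],None,fx=4,fy=4,interpolation=cv2.INTER_CUBIC)[:,:])
b=cams.tip_of("wrist","cover_seat"); print(b, [back(w,d["pixel"],59) for d in b])
E
```

```text
17.15 [557.21866479 -41.54198156 200.37962067] [-0.    -0.007 -0.003  0.001  0.     0.003]
[{'pixel': [321.3, 183.7], 'p': 0.58}, {'pixel': [258.8, 339.4], 'p': 0.35}, {'pixel': [320.6, 184.3], 'p': 0.31}] [array([559.88356965, -45.94400016,  59.        ]), array([ 518.18621242, -240.66946807,   59.        ]), array([559.30906475, -46.64537094,  59.        ])]
```

View pics/w9z.png

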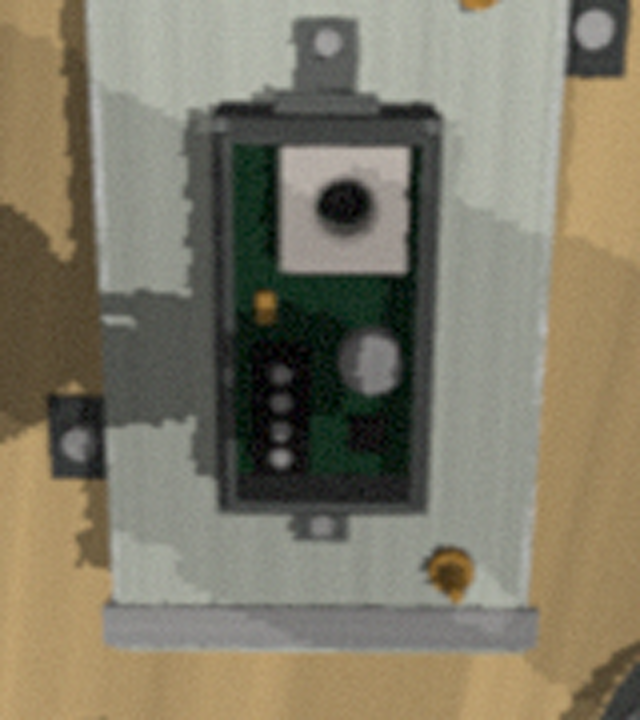

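```bash
python3 - <<'E'
from rig import ctrl, cams
from h import *
w=np.load("w9.npy",allow_pickle=True).item()
f=lambda x,y:(240+x/4,110+y/4)
P={k:back(w,f(*p),82) for k,p in dict(TL=(213,107),TR=(441,107),BL=(220,512),BR=(427,512)).items()}
for k in P: print(k,P[k].round(1))
m=sum(P.values())/4; print("mean",m)
for a,b in (("TL","BL"),("TR","BR")):
    e=P[a]-P[b]; print("len",np.linalg.norm(e),"yaw",np.degrees(np.arctan2(-e[0],e[1])))
print(np.linalg.norm(P["TL"]-P["TR"]),np.linalg.norm(P["BL"]-P["BR"]))
e=P["TR"]-P["TL"];print(np.degrees(np.arctan2(e[1],e[0]))); e=P["BR"]-P["BL"];print(np.degrees(np.arctan2(e[1],e[0])))
# duct edges at z=55
D=[back(w,f(*p),55) for p in [(88,20),(112,600),(566,90),(530,600)]]
for a,b in ((0,1),(2,3)):
    e=D[a]-D[b]; print("duct yaw",np.degrees(np.arctan2(-e[0],e[1])))
mid=[(x+y)/2 for x,y in [(D[0],D[2]),(D[1],D[3])]];print(np.array(mid).round(1))
# bottom lip of duct at z=55: row 605..650
print(back(w,f(320,650),55))
# guard
C=[back(w,f(*p),79) for p in [(280,148),(410,148),(408,272),(279,272)]];print(np.array(C).round(1),np.mean(C,0))
# distance of the lugs z=71..74
print("lug top",back(w,f(325,103),74),"foot hole",back(w,f(328,42),60),"foot hole2",back(w,f(322,527),60))
E
```

```text
TL [528.5  -2.1  82. ]
TR [576.6   5.5  82. ]
BL [542.5 -96.1  82. ]
BR [591.  -88.5  82. ]
mean [559.66223468 -45.30616822  82.        ]
len 95.10176994137382 yaw 8.490861903246554
len 95.07824184011005 yaw 8.683817572467015
48.71437796755019 49.03476312137396
8.956321254875768
8.981402866489313
duct yaw 8.184965467569475
duct yaw 8.333989575826328
[[ 551.9    9.8   55. ]
 [ 572.2 -130.4   55. ]]
[ 574.34272191 -145.37806248   55.        ]
[[543.9  -9.   79. ]
 [571.9  -4.6  79. ]
 [576.4 -32.2  79. ]
 [547.8 -36.7  79. ]] [560.02320844 -20.63976876  79.        ]
lug top [552.21599616   1.41298224  74.        ] foot hole [551.09234587  13.1764793   60.        ] foot hole2 [ 568.75405667 -106.79738731   60.        ]
```

```bash
python3 - <<'E'
from rig import ctrl, cams
from h import *
s=ctrl.sense()
go(s,[490,298,190],np.radians(-22))
E
```

```text
shift tool frame [-0.0185 -0.461   0.0142] mm [ -13.9 -345.7   10.7] turn [0.000e+00 3.000e-04 6.872e-01] rows>= 7.0 4.0
shift in target-orientation axes [-0.2528 -0.3859  0.0142]
```

Call:
play_rows --steps '[[[0, 0, 0], [0, 0, 0.172]], [[0, 0, 0], [0, 0, 0.172]], [[0, 0, 0], [0, 0, 0.172]], [[0, 0, 0], [0, 0, 0.171]], [[-0.0281, -0.0429, 0.0016], [0, 0, 0]], [[-0.0281, -0.0429, 0.0016], [0, 0, 0]], [[-0.0281, -0.0429, 0.0016], [0, 0, 0]], [[-0.0281, -0.0429, 0.0016], [0, 0, 0]], [[-0.0281, -0.0429, 0.0016], [0, 0, 0]], [[-0.0281, -0.0429, 0.0016], [0, 0, 0]], [[-0.0281, -0.0429, 0.0016], [0, 0, 0]], [[-0.0281, -0.0429, 0.0016], [0, 0, 0]], [[-0.0281, -0.0429, 0.0016], [0, 0, 0]], [[0, 0, 0], [0, 0, 0]], [[0, 0, 0], [0, 0, 0]], [[0, 0, 0], [0, 0, 0]], [[0, 0, 0], [0, 0, 0]]]'

```text
time_s: 18.95
eef_pos: [490.1, 297.8, 190.1]
ee_rot: [0.0, 0.982, -0.191, 0.0]
force: [0.1, 0.6, -0.5]
grip_width: 1.003
```

```bash
python3 - <<'E'
from rig import ctrl, cams
from h import *
s=ctrl.sense(); w=cams.camera_info("wrist"); im=cams.capture("wrist"); cv2.imwrite("pics/w10.png",im[:,:,::-1])
np.save("w10.npy",w,allow_pickle=True)
print(s["time_s"],s["eef_pos"],s["dq"].round(3))
cv2.imwrite("pics/w10z.png",cv2.resize(im[110:290,240:400,::-1],None,fx=4,fy=4,interpolation=cv2.INTER_CUBIC)[:,:])
b=cams.tip_of("wrist","cover"); print(b, [back(w,d["pixel"],0) for d in b])
b=cams.tip_of("wrist","cover_top"); print(b, [back(w,d["pixel"],31) for d in b])
E
```

```text
18.95 [490.090703   297.78115243 190.10045484] [ 0.003  0.001 -0.     0.002  0.001  0.003]
[{'pixel': [323.0, 170.5], 'p': 0.79}] [array([492.88767915, 292.88726991,   0.        ])]
[{'pixel': [321.2, 180.1], 'p': 0.88}, {'pixel': [323.3, 171.6], 'p': 0.67}] [array([489.9422459, 291.363478 ,  31.       ]), array([495.22409342, 298.82081728,  31.        ])]
```

View pics/w10z.png

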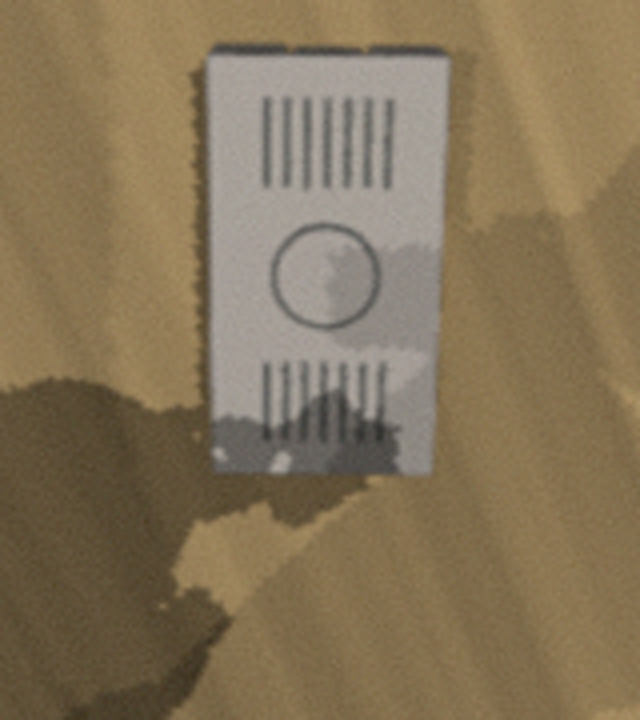

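View pics/w10.png

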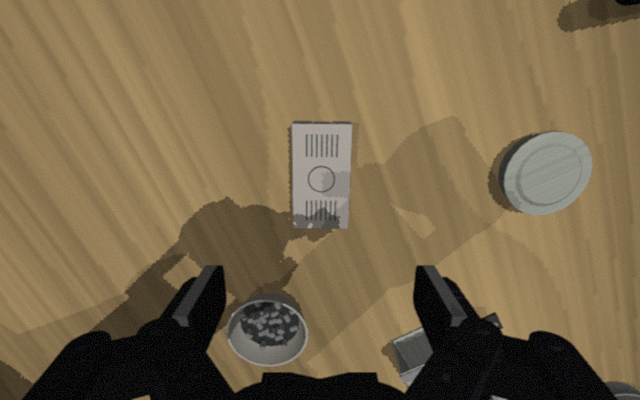

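```bash
python3 - <<'E'
from rig import ctrl, cams
from h import *
w=np.load("w10.npy",allow_pickle=True).item()
f=lambda x,y:(240+x/4,110+y/4)
P={k:back(w,f(*p),31) for k,p in dict(TL=(207,56),TR=(449,57),BL=(212,474),BR=(433,474)).items()}
for k in P: print(k,P[k].round(1))
print("mean",sum(P.values())/4, "circ",back(w,f(325,276),31))
for a,b in (("TL","BL"),("TR","BR")):
    e=P[a]-P[b]; print("len",np.linalg.norm(e),"yaw",np.degrees(np.arctan2(-e[0],e[1])))
for a,b in (("TL","TR"),("BL","BR")):
    e=P[b]-P[a]; print("w",np.linalg.norm(e),"yaw",np.degrees(np.arctan2(e[1],e[0])))
s=ctrl.sense(); r=rot(s["ee_rot"]); c=sum(P.values())/4
print("bowl rel tool",r.inv().apply(back(w,[268,330],42)-c), r.inv().apply(back(w,[268,300],42)-c),r.inv().apply(back(w,[545,180],27)-c))
E
```

```text
TL [484.5 354.   31. ]
TR [538.5 331.9  31. ]
BL [441.9 252.8  31. ]
BR [496.8 230.7  31. ]
mean [490.4249538  292.35256922  31.        ] circ [490.42141703 292.42032981  31.        ]
len 109.72608395649705 yaw -22.82410906005371
len 109.48029902756971 yaw -22.37828677317602
w 58.390314045488935 yaw -22.21572972734266
w 59.24526216511337 yaw -21.983587687323347
bowl rel tool [-61.59693624 178.24044956 -11.01077453] [-59.53905356 137.20682666 -11.00947721] [230.95486827   2.0923407    4.02248454]
```

Call:
play_rows --steps '[[[0.003, 0.0065, 0.02], [0, 0, 0.008]], [[0, 0, 0.05], [0, 0, 0]], [[0, 0, 0.05], [0, 0, 0]], [[0, 0, 0.05], [0, 0, 0]], [[0, 0, 0.03], [0, 0, 0]], [[0, 0, 0.02], [0, 0, 0]], [[0, 0, 0.015], [0, 0, 0]], [[0, 0, 0.008], [0, 0, 0]], [[0, 0, 0.004], [0, 0, 0]], [[0, 0, 0.002], [0, 0, 0]], [[0, 0, 0], [0, 0, 0]]]'

```text
time_s: 20.2
eef_pos: [490.1, 293.6, 3.7]
ee_rot: [-0.0, 0.981, -0.193, 0.0]
force: [2.0, -0.3, -0.4]
grip_width: 0.999
```

```bash
python3 - <<'E'
from rig import ctrl, cams
from h import *
s=ctrl.sense(); w=cams.camera_info("wrist"); im=cams.capture("wrist"); cv2.imwrite("pics/w11.png",im[:,:,::-1])
print(s["time_s"],s["eef_pos"],s["force"],s["dq"].round(3))
go(s,[490.4,292.4,3],np.radians(-22.35))
E
```

```text
20.2 [490.1406607  293.63391887   3.71226132] [ 1.9571935  -0.31945189 -0.42959386] [ 0.001 -0.004 -0.002 -0.     0.002 -0.   ]
shift tool frame [0.0009 0.0014 0.0009] mm [0.7 1.  0.7] turn [-0.0007 -0.0008  0.0017] rows>= 1.0 1.0
shift in target-orientation axes [0.0009 0.0014 0.0009]
```

View pics/w11.png

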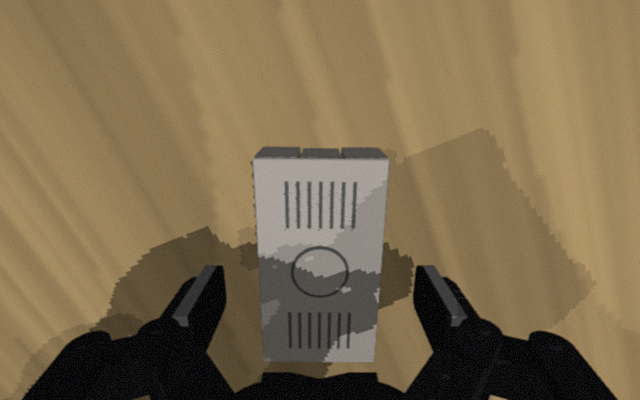

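Call:
play_rows --steps '[[[0, 0.001, 0.001], [0, 0, 0]], [[0, 0, 0], [0, 0, 0]], [[0, 0, 0], [0, 0, 0]], [[0, 0, 0], [0, 0, 0]], [[0, 0, 0], [0, 0, 0]], [[0, 0, 0], [0, 0, 0]]]' --grip 1 --squeeze 30

```text
time_s: 20.85
eef_pos: [493.7, 293.9, 7.4]
ee_rot: [-0.003, 0.981, -0.193, 0.005]
force: [-1.7, -1.3, 29.3]
grip_width: 0.002
```

Call:
play_rows --steps '[[[0, 0, -0.01], [0, 0, 0]], [[0, 0, -0.03], [0, 0, 0]], [[0, 0, -0.05], [0, 0, 0]], [[0, 0, -0.05], [0, 0, 0]], [[0, 0, -0.03], [0, 0, 0]], [[0, 0, -0.01], [0, 0, 0]], [[0, 0, 0], [0, 0, 0]]]'

```text
time_s: 21.55
eef_pos: [489.7, 292.9, 137.7]
ee_rot: [-0.0, 0.981, -0.193, 0.0]
force: [0.5, -0.1, -0.1]
grip_width: -0.002
```

```bash
python3 - <<'E'
from rig import ctrl, cams
from h import *
s=ctrl.sense(); w=cams.camera_info("wrist"); im=cams.capture("wrist"); cv2.imwrite("pics/w12.png",im[:,:,::-1])
np.save("w12.npy",w,allow_pickle=True)
print(s["time_s"],s["eef_pos"],s["force"],s["grip_width"],s["dq"].round(3))
go(s,[559.8,-46.4,138],np.radians(8.6))
im=cams.capture("scene"); cv2.imwrite("pics/s12.png",cv2.resize(im[60:210,340:500,::-1],None,fx=4,fy=4))
E
```

```text
21.55 [489.70007242 292.89682368 137.74255871] [ 0.50451148 -0.13988705 -0.05735   ] -0.0019478268731223888 [ 0.     0.032  0.036  0.001 -0.017  0.002]
shift tool frame [ 0.2579  0.3832 -0.0004] mm [193.5 287.4  -0.3] turn [-5.00e-04 -1.10e-03 -6.86e-01] rows>= 7.0 4.0
shift in target-orientation axes [ 2.480e-02  4.613e-01 -3.000e-04]
```

View pics/w12.png

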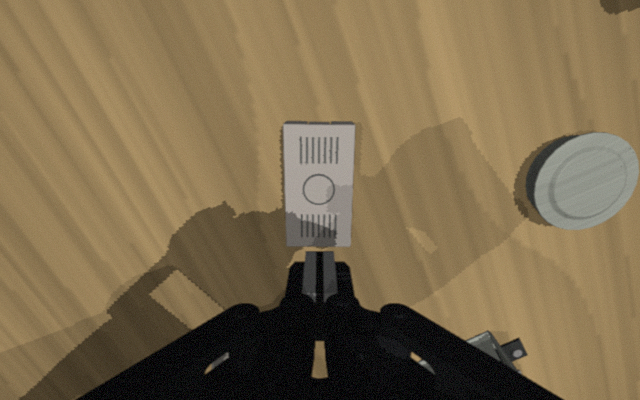

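View pics/s12.png

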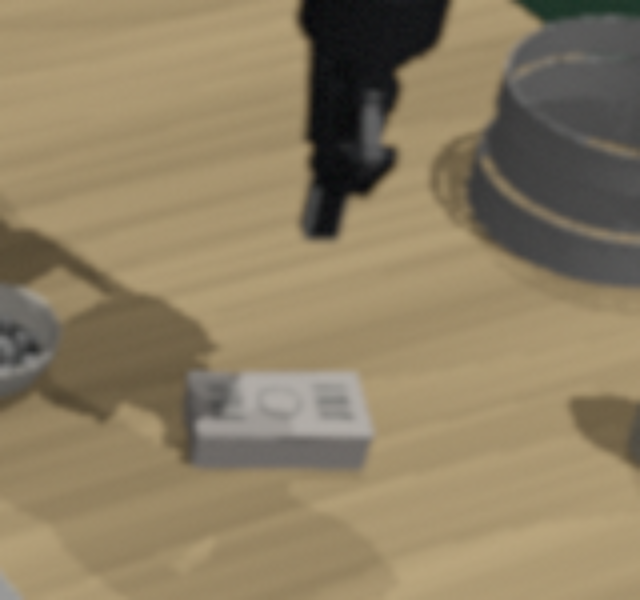

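```bash
python3 - <<'E'
from rig import ctrl, cams
from h import *
w=np.load("w12.npy",allow_pickle=True).item()
s=ctrl.sense(); S=cams.camera_info("scene"); print(s["time_s"])
r=rot(s["ee_rot"])
for d in (-20,-10,0,10,20): print(d,(proj(S,s["eef_pos"]+r.apply([0,0,d]))[0]-[340,60])*4, proj(w,s["eef_pos"]+r.apply([0,0,d]))[0])
c=back(w,[319,189],31);print("cover circle if z31",c)
P=[back(w,p,31) for p in [(285,124),(355,124),(287,246),(351,246)]];print(np.array(P).round(1),np.mean(P,0))
for z in (31,):
  pass
Pz=(proj(S,c)[0]-[340,60])*4;print(Pz)
E
```

```text
21.65
-20 [314.84646859 240.0658148 ] [317.69913077 262.23265248]
-10 [311.45928373 254.18502265] [317.73814054 252.92525972]
0 [308.12772599 268.07235329] [317.77317618 244.56606085]
10 [304.85043621 281.73347233] [317.80481556 237.01718244]
20 [301.62609914 295.17386226] [317.83352967 230.16624562]
cover circle if z31 [489.95087255 293.25920186  31.        ]
[[485.3 354.5  31. ]
 [537.7 333.1  31. ]
 [442.1 253.9  31. ]
 [496.4 231.7  31. ]] [490.40311424 293.29130241  31.        ]
[278.24764052 402.07926965]
```

```bash
python3 - <<'E'
import cv2
im=cv2.imread("pics/w12.png"); cv2.imwrite("pics/w12z.png",cv2.resize(im[110:310,260:380],None,fx=4,fy=3,interpolation=cv2.INTER_CUBIC))
E
```

```text
(no output)
```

View pics/w12z.png

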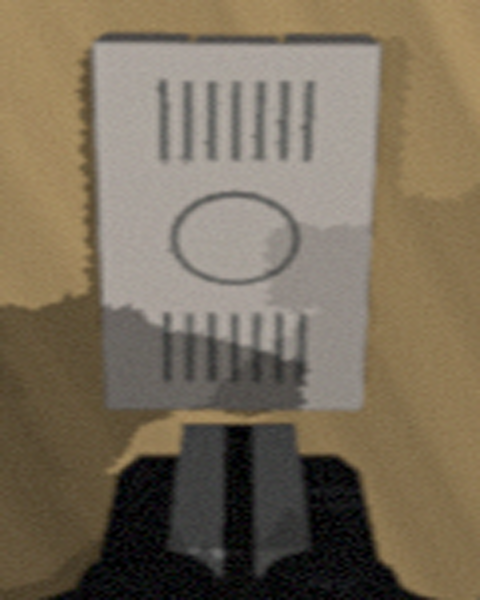

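Call:
play_rows --steps '[[[0.0005, 0, 0.01], [0, 0, 0]], [[0, 0, 0.03], [0, 0, 0]], [[0, 0, 0.04], [0, 0, 0]], [[0, 0, 0.03], [0, 0, 0]], [[0, 0, 0.02], [0, 0, 0]], [[0, 0, 0.01], [0, 0, 0]], [[0, 0, 0], [0, 0, 0]], [[0, 0, 0], [0, 0, 0]]]' --grip 0

```text
time_s: 22.45
eef_pos: [490.1, 292.8, 32.7]
ee_rot: [-0.0, 0.981, -0.193, 0.0]
force: [0.4, 0.7, -0.9]
grip_width: 1.004
```

```bash
python3 - <<'E'
from rig import ctrl, cams
from h import *
s=ctrl.sense(); print(s["time_s"],s["eef_pos"],s["force"],s["grip_width"])
im=cams.capture("scene"); cv2.imwrite("pics/s13.png",cv2.resize(im[90:200,340:470,::-1],None,fx=6,fy=5,interpolation=cv2.INTER_CUBIC))
S=cams.camera_info("scene"); r=rot(s["ee_rot"])
for P in ([-42,0,0],[42,0,0],[-42,0,-36],[42,0,-36]): print(P,(proj(S,s["eef_pos"]+r.apply(P))[0]-[340,90])*[6,5])
E
```

```text
22.45 [490.09850987 292.77165812  32.72602318] [ 0.35267078  0.73661213 -0.88994181] 1.0043423723840916
[-42, 0, 0] [402.2584771  297.15729981]
[42, 0, 0] [433.19931432 406.97772343]
[-42, 0, -36] [416.87984798 243.0167579 ]
[42, 0, -36] [449.60216685 352.71080715]
```

View pics/s13.png

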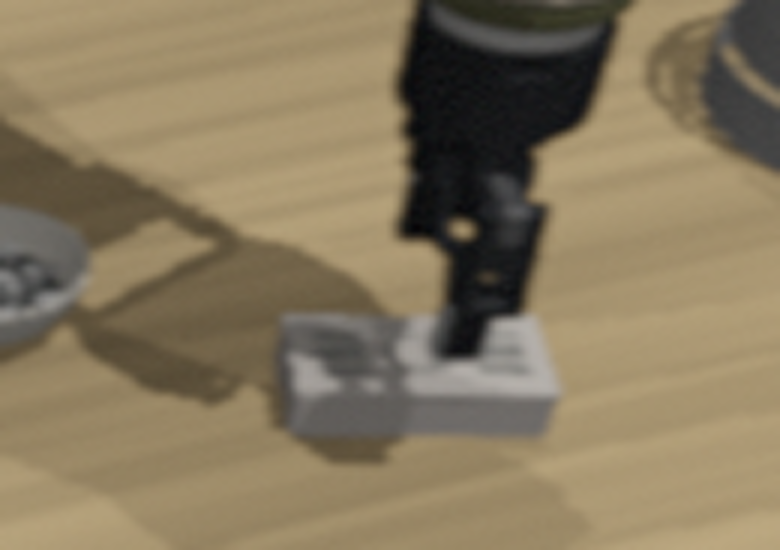

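Call:
play_rows --steps '[[[0, 0, 0.025], [0, 0, 0]], [[0, 0, 0.02], [0, 0, 0]], [[0, 0, 0.012], [0, 0, 0]], [[0, 0, 0.006], [0, 0, 0]], [[0, 0, 0.003], [0, 0, 0]], [[0, 0, 0.001], [0, 0, 0]], [[0, 0, 0], [0, 0, 0]], [[0, 0, 0], [0, 0, 0]]]'

```text
time_s: 23.3
eef_pos: [490.2, 292.8, -17.3]
ee_rot: [-0.0, 0.981, -0.193, 0.0]
force: [0.1, 0.0, -0.1]
grip_width: 1.001
```

```bash
python3 - <<'E'
from rig import ctrl, cams
from h import *
s=ctrl.sense(); print(s["time_s"],s["eef_pos"],s["force"],s["grip_width"])
im=cams.capture("scene"); cv2.imwrite("pics/s14.png",cv2.resize(im[90:200,340:470,::-1],None,fx=6,fy=5,interpolation=cv2.INTER_CUBIC))
im=cams.capture("wrist"); cv2.imwrite("pics/w14.png",im[:,:,::-1])
E
```

```text
23.3 [490.18078995 292.80483905 -17.31163877] [ 0.12768993  0.02147365 -0.13653481] 1.0006434901683048
```

View pics/s14.png

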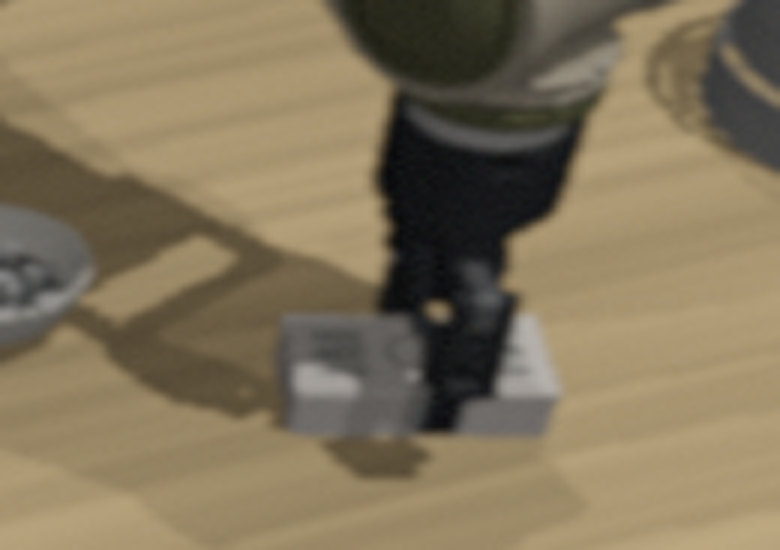

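View pics/w14.png

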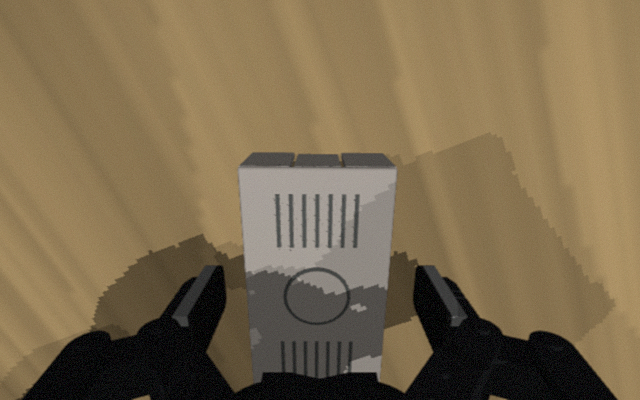

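Call:
play_rows --steps '[[[0, 0, 0], [0, 0, 0]], [[0, 0, 0], [0, 0, 0]], [[0, 0, 0], [0, 0, 0]], [[0, 0, 0], [0, 0, 0]], [[0, 0, 0], [0, 0, 0]], [[0, 0, 0], [0, 0, 0]]]' --grip 1 --squeeze 30

```text
time_s: 24.0
eef_pos: [490.1, 292.8, -17.5]
ee_rot: [-0.0, 0.981, -0.193, 0.0]
force: [-0.4, -0.0, 4.5]
grip_width: 0.685
```

Call:
play_rows --steps '[[[0, 0, -0.01], [0, 0, 0]], [[0, 0, -0.03], [0, 0, 0]], [[0, 0, -0.04], [0, 0, 0]], [[0, 0, -0.04], [0, 0, 0]], [[0, 0, -0.03], [0, 0, 0]], [[0, 0, -0.01], [0, 0, 0]], [[0, 0, 0], [0, 0, 0]], [[0, 0, 0], [0, 0, 0]]]'

```text
time_s: 24.8
eef_pos: [489.3, 292.5, 101.0]
ee_rot: [0.001, 0.981, -0.193, -0.001]
force: [0.5, 0.5, -0.9]
grip_width: 0.684
```

```bash
python3 - <<'E'
from rig import ctrl, cams
from h import *
s=ctrl.sense(); w=cams.camera_info("wrist"); im=cams.capture("wrist"); cv2.imwrite("pics/w15.png",im[:,:,::-1])
np.save("w15.npy",w,allow_pickle=True)
print(s["time_s"],s["eef_pos"],s["force"],s["grip_width"],s["dq"].round(3))
im=cams.capture("scene"); cv2.imwrite("pics/s15.png",cv2.resize(im[40:200,340:500,::-1],None,fx=4,fy=3.7))
E
```

```text
24.8 [489.27315923 292.46424181 100.96562758] [ 0.45768591  0.46196963 -0.92026139] 0.6842843836692808 [-0.001  0.013  0.005  0.001 -0.001 -0.001]
```

View pics/w15.png

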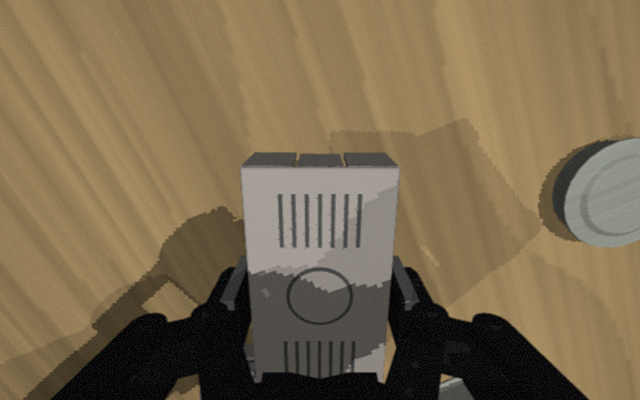

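View pics/s15.png

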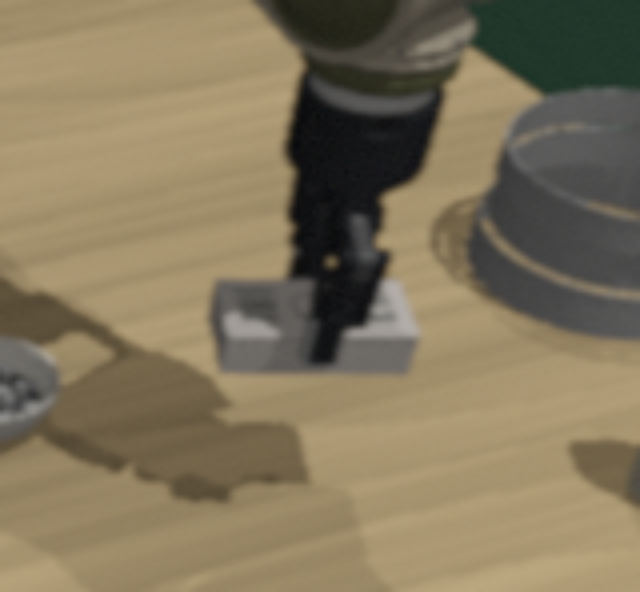

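```bash
python3 - <<'E'
from rig import ctrl, cams
from h import *
w=np.load("w15.npy",allow_pickle=True).item()
s=ctrl.sense(); r=rot(s["ee_rot"]); print(s["time_s"],s["eef_pos"])
z=149.5
for n,p in dict(circ=(319.7,296),TL=(242.5,168),TR=(398,167.5)).items(): print(n,r.inv().apply(back(w,p,z)-s["eef_pos"]).round(2))
go(s,[559.8,-46.4,101],np.radians(8.6))
E
```

```text
24.9 [489.27522442 292.46311938 100.82106213]
circ [  0.45  -0.63 -48.68]
TL [-27.73 -55.3  -48.72]
TR [ 28.89 -55.54 -48.83]
shift tool frame [ 2.583e-01  3.825e-01 -1.000e-04] mm [ 1.937e+02  2.868e+02 -1.000e-01] turn [ 0.0014  0.003  -0.6861] rows>= 7.0 4.0
shift in target-orientation axes [ 2.540e-02  4.608e-01 -2.000e-04]
```

Call:
play_rows --steps '[[[0, 0, 0], [0, 0, -0.1715]], [[0, 0, 0], [0, 0, -0.1715]], [[0, 0, 0], [0, 0, -0.1715]], [[0, 0, 0], [0, 0, -0.1715]], [[0.0027, 0.04, 0], [0, 0, 0]], [[0.0027, 0.05, 0], [0, 0, 0]], [[0.0027, 0.055, 0], [0, 0, 0]], [[0.0027, 0.055, 0], [0, 0, 0]], [[0.0027, 0.055, 0], [0, 0, 0]], [[0.0027, 0.055, 0], [0, 0, 0]], [[0.0027, 0.055, 0], [0, 0, 0]], [[0.0027, 0.05, 0], [0, 0, 0]], [[0.0027, 0.03, 0], [0, 0, 0]], [[0.0005, 0.0165, 0], [0, 0, 0]], [[0, 0, 0], [0, 0, 0]], [[0, 0, 0], [0, 0, 0]], [[0, 0, 0], [0, 0, 0]], [[0, 0, 0], [0, 0, 0]]]'

```text
time_s: 26.7
eef_pos: [559.9, -45.7, 102.3]
ee_rot: [-0.0, 0.997, 0.076, -0.0]
force: [0.2, -0.0, -1.3]
grip_width: 0.682
```

```bash
python3 - <<'E'
from rig import ctrl, cams
from h import *
s=ctrl.sense(); w=cams.camera_info("wrist"); im=cams.capture("wrist"); cv2.imwrite("pics/w16.png",im[:,:,::-1])
np.save("w16.npy",w,allow_pickle=True)
print(s["time_s"],s["eef_pos"],s["force"],s["grip_width"],s["dq"].round(3))
go(s,[559.4,-47.0,57],np.radians(8.6))
S=cams.capture("scene"); cv2.imwrite("pics/s16.png",cv2.resize(S[130:270,220:380,::-1],None,fx=4.5,fy=4,interpolation=cv2.INTER_CUBIC))
E
```

```text
26.7 [559.92847159 -45.7153422  102.2814254 ] [ 0.19697043 -0.02290521 -1.33324335] 0.6818685594644756 [-0.005 -0.003 -0.002  0.     0.    -0.001]
shift tool frame [-0.0009  0.0016  0.0604] mm [-0.7  1.2 45.3] turn [-0.0001  0.0001  0.0017] rows>= 1.0 1.0
shift in target-orientation axes [-0.001   0.0016  0.0604]
```

View pics/w16.png

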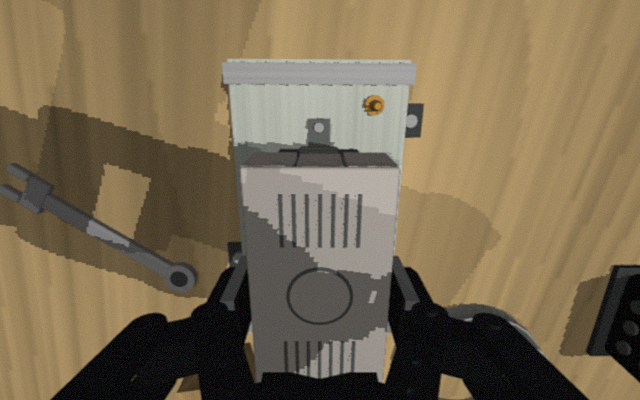

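View pics/s16.png

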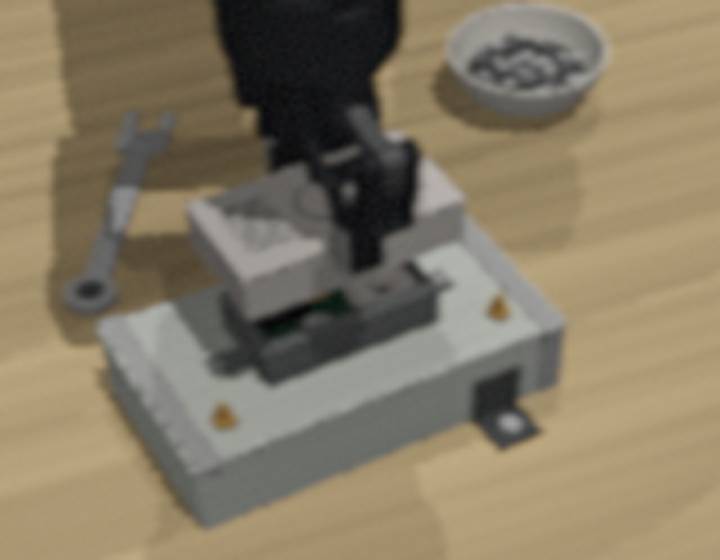

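Call:
play_rows --steps '[[[-0.001, 0.0016, 0.01], [0, 0, 0]], [[0, 0, 0.02], [0, 0, 0]], [[0, 0, 0.01], [0, 0, 0]], [[0, 0, 0.004], [0, 0, 0]], [[0, 0, 0.004], [0, 0, 0]], [[0, 0, 0.004], [0, 0, 0]], [[0, 0, 0.004], [0, 0, 0]], [[0, 0, 0], [0, 0, 0]]]'

```text
time_s: 27.6
eef_pos: [559.4, -48.0, 60.0]
ee_rot: [-0.0, 0.997, 0.075, -0.0]
force: [0.6, -1.5, -0.6]
grip_width: 0.683
```

```bash
python3 - <<'E'
from rig import ctrl, cams
from h import *
s=ctrl.sense(); im=cams.capture("wrist"); cv2.imwrite("pics/w17.png",im[:,:,::-1])
print(s["time_s"],s["eef_pos"],s["force"],s["wrist_torque"],s["grip_width"])
S=cams.capture("scene"); cv2.imwrite("pics/s17.png",cv2.resize(S[150:260,240:360,::-1],None,fx=6,fy=5,interpolation=cv2.INTER_CUBIC))
E
```

```text
27.6 [559.36925478 -48.00335996  60.0003744 ] [ 0.57666731 -1.48513398 -0.57080089] [-0.03282347 -0.02719926 -0.05180192] 0.6827222779396178
```

View pics/s17.png

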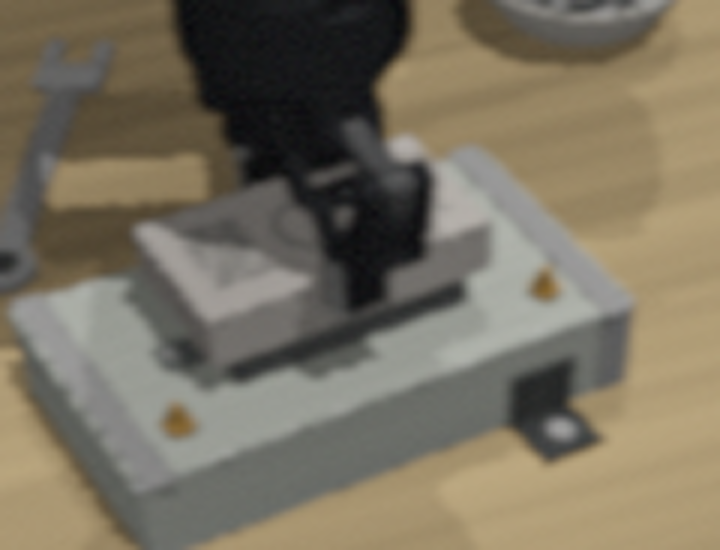

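View pics/w17.png

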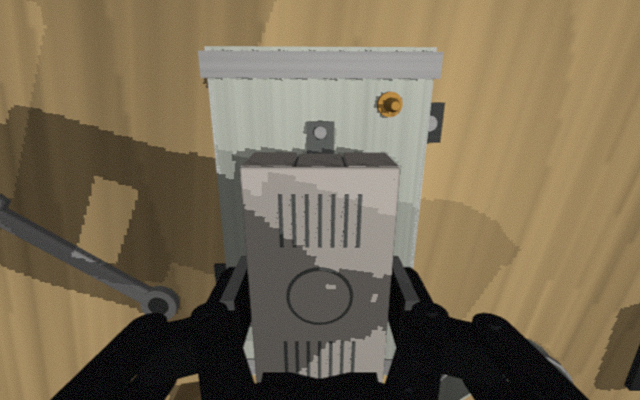

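Call:
play_rows --steps '[[[0, 0, 0.004], [0, 0, 0]], [[0, 0, 0.003], [0, 0, 0]], [[0, 0, 0.0015], [0, 0, 0]], [[0, 0, 0.0015], [0, 0, 0]], [[0, 0, 0.001], [0, 0, 0]], [[0, 0, 0], [0, 0, 0]], [[0, 0, 0], [0, 0, 0]]]'

```text
time_s: 28.4
eef_pos: [559.5, -48.0, 52.0]
ee_rot: [-0.0, 0.997, 0.075, -0.0]
force: [0.4, 0.6, -0.2]
grip_width: 0.686
```

Call:
play_rows --steps '[[[0, 0, 0.0013], [0, 0, 0]], [[0, 0, 0.0013], [0, 0, 0]], [[0, 0, 0], [0, 0, 0]], [[0, 0, 0], [0, 0, 0]]]'

```text
time_s: 28.8
eef_pos: [559.5, -48.0, 50.0]
ee_rot: [-0.0, 0.997, 0.075, 0.0]
force: [0.1, 1.2, -0.2]
grip_width: 0.682
```

Call:
play_rows --steps '[[[0, 0, 0.0013], [0, 0, 0]], [[0, 0, 0], [0, 0, 0]], [[0, 0, 0], [0, 0, 0]]]'

```text
time_s: 29.1
eef_pos: [559.5, -48.0, 49.1]
ee_rot: [-0.0, 0.997, 0.075, 0.0]
force: [0.2, 1.8, 0.3]
grip_width: 0.682
```

Call:
play_rows --steps '[[[0, 0, 0.0013], [0, 0, 0]], [[0, 0, 0], [0, 0, 0]], [[0, 0, 0], [0, 0, 0]]]'

```text
time_s: 29.4
eef_pos: [559.6, -48.0, 48.2]
ee_rot: [0.0, 0.997, 0.075, 0.0]
force: [-0.3, 1.0, 1.3]
grip_width: 0.684
```

Call:
play_rows --steps '[[[0, 0, 0], [0, 0, 0]], [[0, 0, 0], [0, 0, 0]], [[0, 0, 0], [0, 0, 0]], [[0, 0, 0], [0, 0, 0]], [[0, 0, 0], [0, 0, 0]], [[0, 0, -0.02], [0, 0, 0]], [[0, 0, -0.04], [0, 0, 0]], [[0, 0, -0.04], [0, 0, 0]], [[0, 0, -0.03], [0, 0, 0]], [[0, 0, -0.01], [0, 0, 0]], [[0, 0, 0], [0, 0, 0]], [[0, 0, 0], [0, 0, 0]], [[0, 0, 0], [0, 0, 0]]]' --grip 0

```text
time_s: 30.7
eef_pos: [558.9, -47.9, 151.7]
ee_rot: [-0.0, 0.997, 0.075, -0.001]
force: [-0.1, -0.4, -0.5]
grip_width: 0.998
```

```bash
python3 - <<'E'
from rig import ctrl, cams
from h import *
s=ctrl.sense(); w=cams.camera_info("wrist"); im=cams.capture("wrist"); cv2.imwrite("pics/w18.png",im[:,:,::-1])
np.save("w18.npy",w,allow_pickle=True)
print(s["time_s"],s["eef_pos"],s["force"],s["grip_width"],s["dq"].round(3))
S=cams.capture("scene"); cv2.imwrite("pics/s18.png",cv2.resize(S[150:260,240:360,::-1],None,fx=6,fy=5,interpolation=cv2.INTER_CUBIC))
E
```

```text
30.7 [558.9117476 -47.9232233 151.6799258] [-0.08678554 -0.35085243 -0.49921503] 0.9981715768051899 [-0.001  0.    -0.007  0.     0.003  0.001]
```

View pics/s18.png

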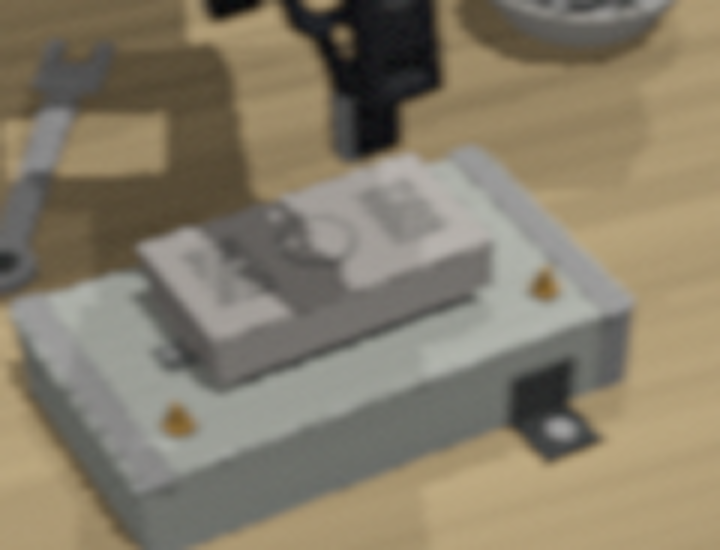

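View pics/w18.png

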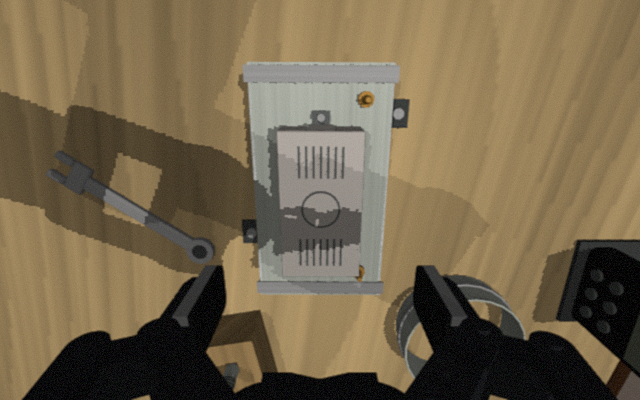

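```bash
python3 - <<'E'
from rig import ctrl, cams
from h import *
w=np.load("w18.npy",allow_pickle=True).item(); s=ctrl.sense(); S=cams.camera_info("scene")
r=rot(s["ee_rot"]); print(s["time_s"])
for z in (90,98): 
    P=np.array([back(w,p,z) for p in [(277.5,131),(365,131),(282,276.5),(359.5,276.5)]])
    print(z,"circ",back(w,[320.7,209],z).round(1),"mean",P.mean(0).round(1),np.linalg.norm(P[0]-P[1]).round(1),np.linalg.norm(P[0]-P[2]).round(1))
# scene: corners predicted for rest/home
c=np.array([559.8,-46.8]); a=np.radians(8.6); ex=np.array([np.cos(a),np.sin(a)]);ey=np.array([-np.sin(a),np.cos(a)])
for o in (59,67):
    for sx,sy in ((1,-1),(1,1),(-1,-1),(-1,1)):
        q=c+29.5*sx*ex+55*sy*ey
        print(o,sx,sy,[((proj(S,[*q,o+h])[0]-[240,150])*[6,5]).round(0).tolist() for h in (0,31)])
go(s,[559.9,-46.8,90],None)
E
```

```text
30.8
90 circ [560.2 -49.1  90. ] mean [560.4 -49.2  90. ] 59.6 113.5
98 circ [559.7 -46.2  98. ] mean [559.9 -46.3  98. ] 57.5 109.5
59 1 -1 [[220.0, 397.0], [213.0, 350.0]]
59 1 1 [[491.0, 296.0], [492.0, 248.0]]
59 -1 -1 [[147.0, 305.0], [138.0, 257.0]]
59 -1 1 [[411.0, 211.0], [409.0, 163.0]]
67 1 -1 [[218.0, 385.0], [211.0, 338.0]]
67 1 1 [[491.0, 284.0], [492.0, 235.0]]
67 -1 -1 [[145.0, 293.0], [136.0, 244.0]]
67 -1 1 [[410.0, 199.0], [409.0, 150.0]]
shift tool frame [ 0.0014 -0.0013  0.0828] mm [ 1.  -1.  62.1] turn [-0.0009  0.0021 -0.    ] rows>= 2.0 1.0
shift in target-orientation axes [ 0.0012 -0.0014  0.0828]
```

Call:
play_rows --steps '[[[0.0013, -0.0018, 0], [0, 0, 0]], [[0, 0, 0], [0, 0, 0]], [[0, 0, 0], [0, 0, 0]], [[0, 0, 0.02], [0, 0, 0]], [[0, 0, 0.03], [0, 0, 0]], [[0, 0, 0.02], [0, 0, 0]], [[0, 0, 0.015], [0, 0, 0]], [[0, 0, 0.007], [0, 0, 0]], [[0, 0, 0], [0, 0, 0]], [[0, 0, 0], [0, 0, 0]], [[0, 0, 0], [0, 0, 0]]]' --grip 1

```text
time_s: 31.9
eef_pos: [560.7, -46.7, 84.8]
ee_rot: [0.0, 0.997, 0.075, 0.001]
force: [0.1, -0.0, 0.2]
grip_width: -0.007
```

```bash
python3 - <<'E'
from rig import ctrl, cams
from h import *
s=ctrl.sense(); im=cams.capture("wrist"); cv2.imwrite("pics/w19.png",im[:,:,::-1])
print(s["time_s"],s["eef_pos"],s["force"],s["grip_width"],s["dq"].round(3))
S=cams.capture("scene"); cv2.imwrite("pics/s19.png",cv2.resize(S[150:260,240:360,::-1],None,fx=6,fy=5,interpolation=cv2.INTER_CUBIC))
E
```

```text
31.9 [560.6539453  -46.66329576  84.84290103] [ 0.11424669 -0.03615681  0.18147674] -0.007329389708670777 [ 0.001  0.002  0.005 -0.001 -0.004 -0.001]
```

View pics/s19.png

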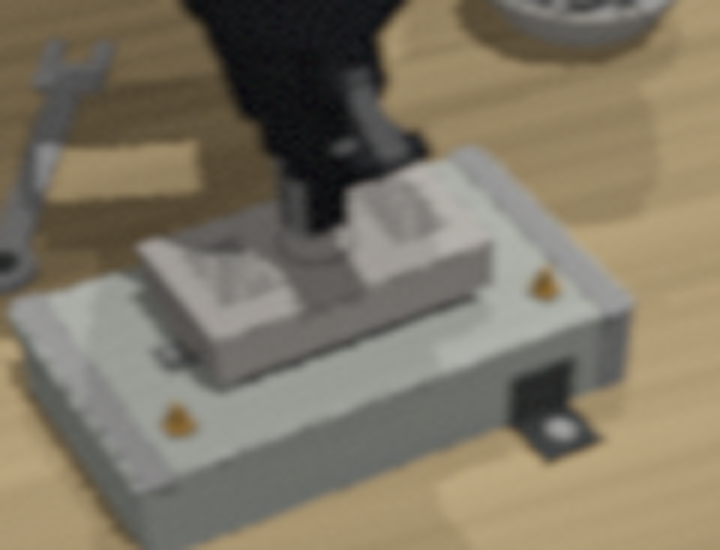

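View pics/w19.png

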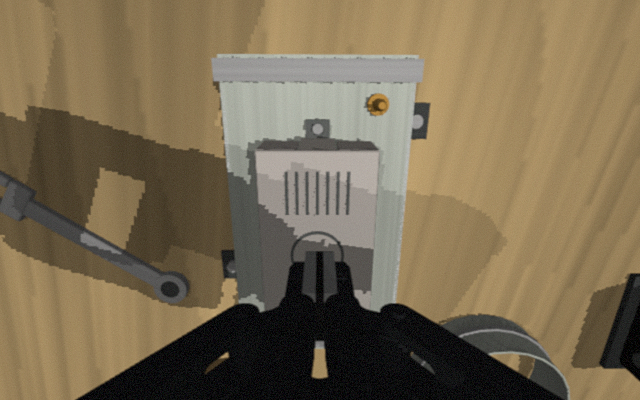

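Fingers shut, centred over the circle (317,258 in the wrist image). Now press down step by step.

Call:
play_rows --steps '[[[0, 0, 0.006], [0, 0, 0]], [[0, 0, 0.004], [0, 0, 0]], [[0, 0, 0.003], [0, 0, 0]], [[0, 0, 0.002], [0, 0, 0]], [[0, 0, 0], [0, 0, 0]], [[0, 0, 0], [0, 0, 0]]]'

```text
time_s: 32.6
eef_pos: [560.2, -46.6, 72.8]
ee_rot: [-0.0, 0.997, 0.075, -0.0]
force: [0.1, -0.2, 0.6]
grip_width: -0.0
```

Call:
play_rows --steps '[[[0, 0, 0.0015], [0, 0, 0]], [[0, 0, 0.0013], [0, 0, 0]], [[0, 0, 0], [0, 0, 0]], [[0, 0, 0], [0, 0, 0]]]'

```text
time_s: 33.0
eef_pos: [560.5, -46.7, 70.9]
ee_rot: [0.0, 0.997, 0.075, 0.0]
force: [1.0, -1.0, 2.8]
grip_width: 0.002
```

Call:
play_rows --steps '[[[0, 0, 0.0013], [0, 0, 0]], [[0, 0, 0.0013], [0, 0, 0]], [[0, 0, 0], [0, 0, 0]], [[0, 0, 0], [0, 0, 0]]]'

```text
time_s: 33.4
eef_pos: [560.0, -46.4, 68.5]
ee_rot: [-0.0, 0.997, 0.075, -0.0]
force: [-0.5, 0.6, 0.2]
grip_width: -0.01
```

Call:
play_rows --steps '[[[0, 0, 0.0013], [0, 0, 0]], [[0, 0, 0], [0, 0, 0]], [[0, 0, 0], [0, 0, 0]]]'

```text
time_s: 33.7
eef_pos: [560.2, -46.6, 67.7]
ee_rot: [-0.0, 0.997, 0.075, -0.0]
force: [1.4, 0.1, 0.4]
grip_width: -0.001
```

```bash
python3 - <<'E'
from rig import ctrl, cams
from h import *
s=ctrl.sense(); w=cams.camera_info("wrist");im=cams.capture("wrist"); cv2.imwrite("pics/w20.png",im[:,:,::-1])
np.save("w20.npy",w,allow_pickle=True)
print(s["time_s"],s["eef_pos"],s["force"],s["tau"].round(2))
S=cams.capture("scene"); cv2.imwrite("pics/s20.png",cv2.resize(S[150:260,240:360,::-1],None,fx=6,fy=5,interpolation=cv2.INTER_CUBIC))
E
```

```text
33.7 [560.1629324  -46.58821476  67.68111509] [1.35061753 0.1371986  0.42044839] [ 2.000e-02 -4.773e+01 -2.240e+01  0.000e+00  0.000e+00 -0.000e+00]
```

View pics/s20.png

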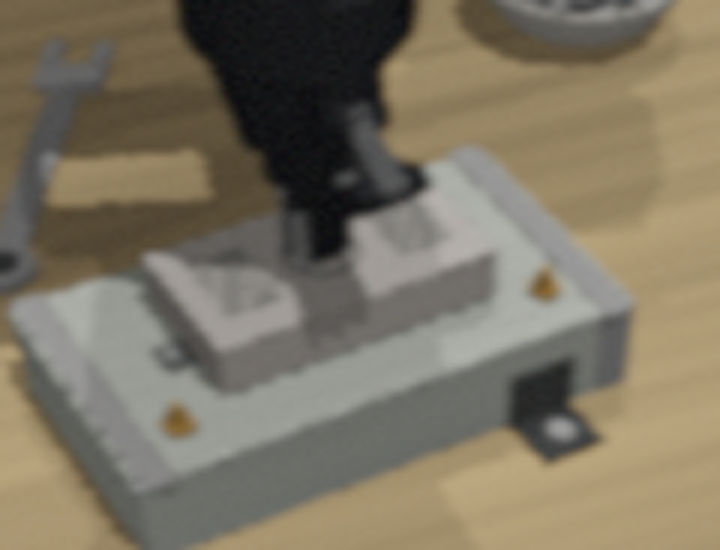

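View pics/w20.png

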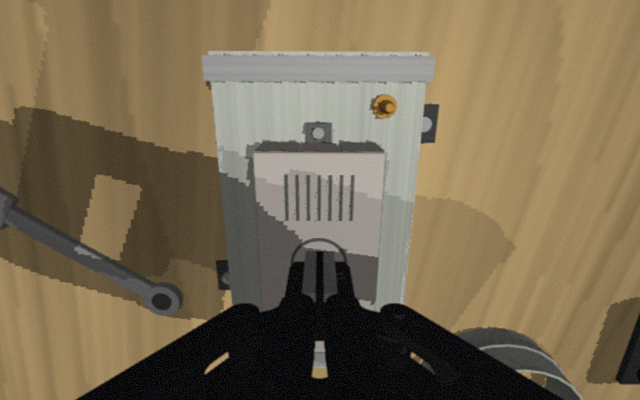

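Call:
play_rows --steps '[[[0, 0, 0.002], [0, 0, 0]], [[0, 0, 0.0013], [0, 0, 0]], [[0, 0, 0], [0, 0, 0]], [[0, 0, 0], [0, 0, 0]]]'

```text
time_s: 34.2
eef_pos: [560.4, -46.6, 66.3]
ee_rot: [0.0, 0.997, 0.075, 0.0]
force: [-3.4, -0.5, 9.0]
grip_width: -0.004
```

Call:
play_rows --steps '[[[0, 0, 0.0015], [0, 0, 0]], [[0, 0, 0.001], [0, 0, 0]], [[0, 0, 0], [0, 0, 0]], [[0, 0, 0], [0, 0, 0]]]'

```text
time_s: 34.6
eef_pos: [560.6, -46.7, 66.1]
ee_rot: [0.0, 0.997, 0.075, 0.001]
force: [-11.4, 1.8, 24.4]
grip_width: 0.003
```

Call:
play_rows --steps '[[[0, 0, -0.005], [0, 0, 0]], [[0, 0, -0.03], [0, 0, 0]], [[0, 0, -0.05], [0, 0, 0]], [[0, 0, -0.04], [0, 0, 0]], [[0, 0, -0.01], [0, 0, 0]], [[0, 0, 0], [0, 0, 0]], [[0, 0, 0], [0, 0, 0]], [[0, 0, 0], [0, 0, 0]]]'

```text
time_s: 35.4
eef_pos: [559.6, -46.4, 163.2]
ee_rot: [-0.0, 0.997, 0.075, -0.001]
force: [-0.3, 0.2, -0.4]
grip_width: -0.001
```

```bash
python3 - <<'E'
from rig import ctrl, cams
from h import *
s=ctrl.sense(); w=cams.camera_info("wrist");im=cams.capture("wrist"); cv2.imwrite("pics/w21.png",im[:,:,::-1])
np.save("w21.npy",w,allow_pickle=True)
print(s["time_s"],s["eef_pos"],s["force"])
S=cams.capture("scene"); cv2.imwrite("pics/s21.png",cv2.resize(S[150:260,240:360,::-1],None,fx=6,fy=5,interpolation=cv2.INTER_CUBIC))
cv2.imwrite("pics/s21b.png",cv2.resize(S[180:300,120:260,::-1],None,fx=5,fy=5,interpolation=cv2.INTER_CUBIC))
cv2.imwrite("pics/w21z.png",cv2.resize(im[90:300,230:410,::-1],None,fx=3.5,fy=2.8,interpolation=cv2.INTER_CUBIC))
T=cams.capture("top"); cv2.imwrite("pics/t21.png",T[:,:,::-1])
E
```

```text
35.4 [559.64019508 -46.42906932 163.16242283] [-0.25471488  0.19729943 -0.4424589 ]
```

View pics/s21.png

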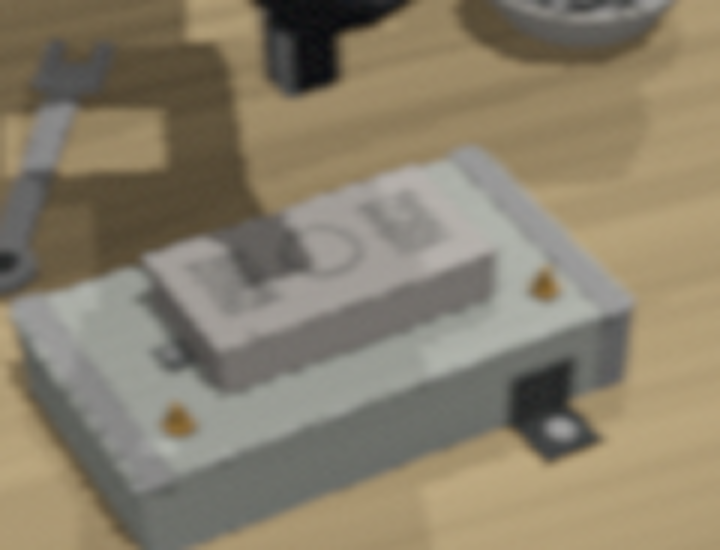

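View pics/w21z.png

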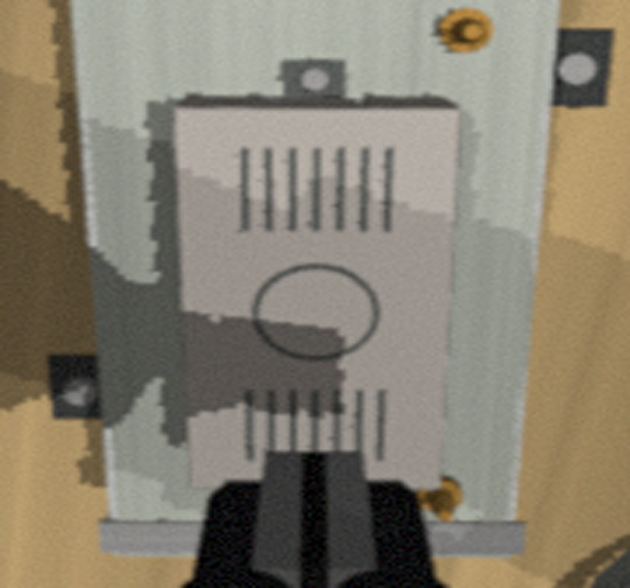

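View pics/s21b.png

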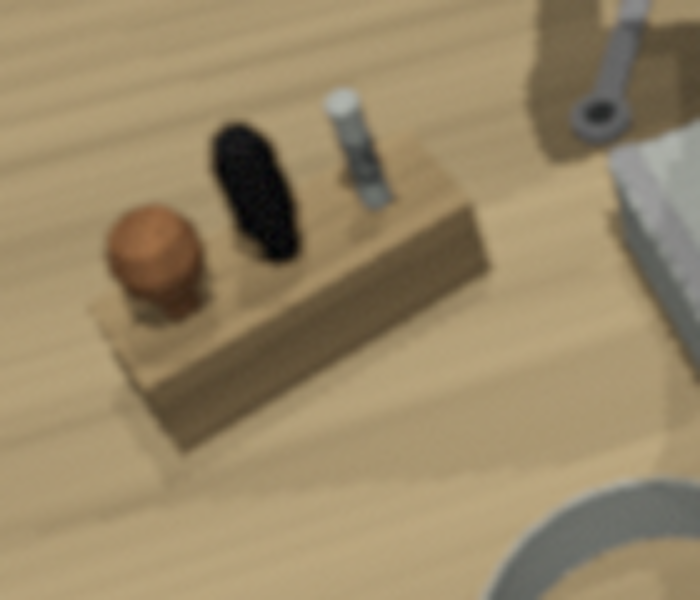

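View pics/t21.png

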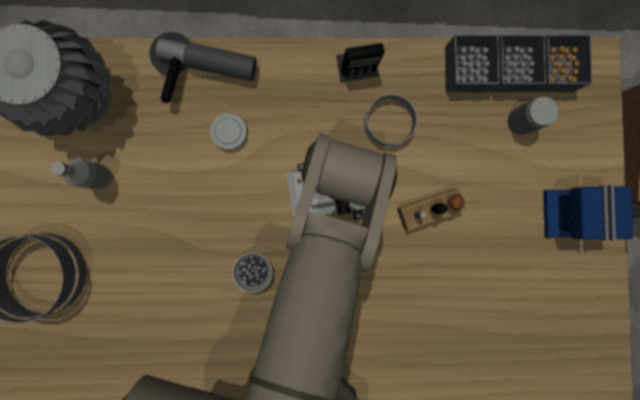

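```bash
python3 - <<'E'
from rig import ctrl, cams
from h import *
def pnp(w,px,obj):
    K=np.array([[w["fx"],0,w["cx"]],[0,w["fy"],w["cy"]],[0,0,1]])
    ok,rv,t=cv2.solvePnP(np.array(obj,float),np.array(px,float),K,None,flags=cv2.SOLVEPNP_ITERATIVE)
    F=np.diag([1,-1,-1.]); Rc=rot(w["attitude"]).as_matrix()
    Rw=Rc@F@cv2.Rodrigues(rv)[0]; tw=Rc@F@t.ravel()+w["xyz"]
    q=cv2.projectPoints(np.array(obj,float),rv,t,K,None)[0][:,0]
    print("pos",tw.round(1),"z axis",Rw[:,2].round(3),"yaw",np.degrees(np.arctan2(-Rw[0,1],Rw[1,1])).round(2),"resid",np.abs(q-px).max().round(2))
obj=[(-29.5,55,0),(29.5,55,0),(-29.5,-55,0),(29.5,-55,0)]
w=np.load("w21.npy",allow_pickle=True).item()
f=lambda x,y:(230+x/3.5,90+y/2.8)
px=[f(175.5,107),f(458,106),f(190,487),f(441,487)]
pnp(w,px,obj)
im=cv2.imread("pics/w21.png")
print("home predicted in zoom:")
c=np.array([559.8,-46.4]); a=np.radians(8.6); ex=np.array([np.cos(a),np.sin(a)]);ey=np.array([-np.sin(a),np.cos(a)])
for z in (90,94,98): print(z,[((proj(w,[*(c+x*ex+y*ey),z])[0]-[230,90])*[3.5,2.8]).round(1).tolist() for x,y,_ in obj])
w=np.load("w18.npy",allow_pickle=True).item(); pnp(w,[(277.5,131),(365,131),(282,276.5),(359.5,276.5)],obj)
E
```

```text
pos [560.3 -46.   86.1] z axis [0.001 0.037 0.999] yaw 8.58 resid 0.23
home predicted in zoom:
90 [[169.1, 110.1], [458.4, 110.3], [187.6, 491.3], [439.2, 491.7]]
94 [[166.7, 112.0], [460.7, 112.1], [185.8, 498.3], [440.9, 498.7]]
98 [[164.2, 113.9], [463.2, 114.1], [183.9, 505.5], [442.7, 505.9]]
pos [560.1 -47.2  94.4] z axis [0.    0.037 0.999] yaw 8.54 resid 0.41
```

```bash
python3 - <<'E'
from rig import ctrl
print(ctrl.finish_job()); print(ctrl.sense()["time_s"])
E
```

```text
the job is handed in; nothing more can be done
None
the job is handed in; nothing more can be done
```

I completed the whole job and handed it in at about 36 s of the 64 s allowed. The hand-in reported no verdict.

**What I did**
- **Zero button:** I took the stylus out of the block and held the button on its stop for over 1.3 s at about 9–10 N.
- **Stylus:** I stood it back in its own hole until about 6 N showed at the shoulder, then let go.
- **Cover:** I set it on the rim, released it, and pressed it with the closed fingers. The wrist force then rose to 24 N while the TCP moved only about 0.2 mm, so it was on a hard stop.

**Last checks**
- **Cover:** The wrist images show it about 8 mm lower than when it rested on its barbs, with the same tilt and square to the tray. Its top is at about 89.7 mm by touch, against 90 mm expected.
- **Bench:** The pictures show the stylus standing in the block. The other two tools and the bystanders look where they were.

**Problems and disagreements**
- **First cover grasp missed:** The real fingertips sit about 24 mm behind the reported TCP. The jaws closed on top of the cover with about 29 N. It moved less than about 1 mm, and the second, lower grasp held.
- **Image fit off on height:** The absolute fit put the cover about 4 mm low with a tilt of about 0.037 rad. It gave the same offset and tilt while the cover was still loose, so I treated this as measurement bias.
- **Clip arms not seen directly:** I inferred that both snapped from the drop, the unchanged tilt and the hard stop.

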